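# Bed a bar down on its parallels in the drill vise

### The arm

A 6-joint arm with a two-finger parallel gripper is mounted at the origin on the work surface. World frame = base frame: x ahead of the robot, y to its left, z up, the work surface at z = 0. Lengths are in m, angles in rad, forces in N, time in s.
With the tool pointing down it reaches from about 0.35 to 0.775 m from the base axis. Payload 5.5 kg.
Tool frame: the origin (TCP) lies on the centre line of the jaws, within the pads' length; the fingertips stand 11 mm ahead of it and the grasp point (between the pads) lies 8 mm behind it (env.tip_reach is the distance from the TCP to the fingertips, in m); z points along the fingers, x is the direction in which the jaws open and shut, and the axes are right-handed (so a half turn about z gives the same grasp; the last joint's range is limited). The gripper opens to 85 mm and grips with 20 to 120 N. Pads are 22 mm wide; open, the fingers measure 114 mm over their backs; the gripper's body (76 mm by 85 mm) begins 54 mm behind the grasp point. The pads swing forward as they close: fully open they stand 13 mm farther back than shut.
Start: joints at [-1.465, 0.313, 0.046, 1.304, 0, 1.431], TCP at [0.14, -0.558, 0.242] pointing down, gripper open.
Joint ranges: [-2.76, 2.76], [-0.86, 1.69], [-1.03, 1.26], [-2.2, 2.34], [-1.47, 1.5], [-3.14, 3.14]. Speed limits (rad/s): [2.57, 2.57, 3.14, 3.14, 3.14, 3.14].

### API

Orientations are given as a unit quaternion [w, x, y, z].
In Python, from workcell import env gives the robot as it stands.
- The arm moves only by the tool carry_out, never from a script. Its argument "moves" is one flat list of numbers, 7 for each row, row after row: the gripper command: -1 is shut, 1 is fully open, values between are in proportion, then the shift along the tool's x, y, z in m, then the turn, a rotation vector about the tool's x, y, z in degrees. A call has exactly 5 rows; each row shifts and turns the pose as measured when the row begins, along the tool's axes as they then stand; what a row does not reach is not made up. A row lasts 1/8 s, in which the tool goes at most 62.5 mm and 10.7 degrees, less where a joint would pass 70% of its speed; a pose out of reach is approached as far as the arm can. A call is refused whole if a number of a shift passes 0.0625 or a number of a turn 10.7, either way. A call with a gripper value outside its range is refused whole. The fingers move at their own pace and stop on an object; "squeeze" is the grip in N (left out, the last holds). Time passes only in rows, so rows that do not move let the fingers close, or fill a call up. It gives the time, the measured TCP pose, the force and the opening at its end, in the units of the state.
- env.get_state(): the state, without advancing time (a new reading comes with each control period).
- env.read_camera(name): name is "side" or "top" or "wrist"; returns the picture (400x640x3 uint8, red, green, blue); there is no depth.
- env.calibration(name): a dict with "camera_matrix" (3x3 intrinsics, pixels), "rvec" (rotation vector, rad) and "tvec" (3), from world to camera coordinates, as OpenCV has them; the wrist camera has in their place "hand_eye" (4x4, takes a point from camera to tool coordinates, whose origin is the TCP and whose axes are the tool frame's). Camera axes: x right, y down, z forward; pixel columns grow to the right and rows downward; lengths in m; the calibration is good to about 2 mm. The wrist camera is an equidistant fisheye: a pixel r from the principal point sees the ray r / f radians off the axis. A picture is of the moment at which its call begins: read the wrist's pose just before it. calibration takes no time and is no camera call.
- env.hand_in(): hands the job in, once; it reports no verdict.
The state is a dict: "clock": time; "joint_pos": joint angles; "qvel": joint speeds; "tau": joint torques, N m; "tcp_pos": TCP position; "orientation": TCP orientation; "wrist_force": force on the tool from outside, world axes, zero at the start; "ft_torque": the same for the moment, N m; "finger_gap": finger opening in m.
Only numpy, scipy, OpenCV 4.12 (cv2) and the standard library are available. Lean on these libraries where they do the work, as an engineer would, in place of code of your own. Each camera call takes 0.05 s, during which the arm holds its last target. There are 200 camera calls.

### The job

The aluminium bar in the drill vise is nipped too high and its two parallels have slid out of place. Push both parallels in so that they sit centred under the bar, then tap the bar down with the orange mallet, squarely and lightly, until it lies level and hard down on both parallels so that they no longer slide. Stand the mallet back in its wooden stand, handle in the notch, and leave the other things on the bench alone.

Things in the scene. Friction and masses are not known exactly. Their poses are not given: they have to be found in the camera images.
- vise: Blue drill vise, fixed. Origin on the bench under the middle of the work; x from sliding jaw (robot side) to fixed jaw, y along the jaws. Bed 45 mm above the bench, y +-50 mm; jaw faces at x +-25, jaws y +-50, tops 95 mm high; base flange x -165 to 100, y +-75, 14 mm high; screw with cross handle at x -140 to -215, y +-70, up to 91 mm high.
- bar: Aluminium bar 50 x 160 x 40 mm, long side along the vise's y, 30 mm beyond the jaws at both ends. Origin at the centre of its underside: 75 mm above the bench when fully down, 4 to 8 mm higher at the start, up to 0.03 rad out of level. The jaws grip it: it stays where left. Some 8 to 14 N on one end lowers it (the other may rise a little); 15 to 40 N on each end in turn beds it.
- bar_left (a point): Middle of the bar's top face, 60 mm from its centre towards the vise's +y: a place to tap. 115 mm above the bench when the bar is fully down.
- bar_right (a point): The same towards the vise's -y.
- parallel_near: Dark steel parallel 12 x 130 x 30 mm (x, y, z), 0.36 kg, on edge on the vise bed under the bar, along the vise's y, beside the sliding jaw (vise x about -16). Origin at the centre of its underside. Centred at vise y = 0, its ends then 15 mm in from the bar's. Starts 24 to 40 mm out to +y. Slides freely along y until the bar is down on it.
- parallel_far: The other one, alike, beside the fixed jaw (vise x about +16). At the start out of centre by up to 40 mm to either side.
- mallet: Soft mallet, 0.4 to 0.7 kg: orange head, a cylinder 44 mm across, 90 mm long along z, a flat face at each end; wooden handle 24 mm wide (y), 28 mm high (z), along -x to 235 mm from the head's axis. Origin at the centre of the lower face; the handle's middle line is 45 mm above it. Starts standing on its lower face in the stand.
- mallet_grip (a point): Point on the middle line of the mallet's handle, 66 mm from the head's axis, free on both sides.
- mallet_stand: Wooden stand, fixed: board 285 x 75 x 12 mm (x -155 to 130), notched post at x = -100 (24 mm thick, 54 wide; notch 32 mm wide, its floor 42 mm and cheeks 74 mm above the bench). The mallet's head stands on the black disc, its handle in the notch, pointing to -x. Origin on the bench.
- stand_spot (a point): Centre of the black disc on the board's top: where the lower face of the mallet's head stands.
- parallel_case: Open wooden case with spare parallels, 200 x 110 x 28 mm, fixed. Bystander.
- tape_measure: Yellow tape measure 70 x 40 x 62 mm, bystander. Origin under its centre.
- wrench: Steel wrench 180 mm long, lying flat, bystander.
- oil_bottle: White bottle, 56 mm across, 150 mm high, bystander.
- marker_cup: Grey cup of markers, 76 mm across, 135 mm high, bystander.
- screwdriver: Red screwdriver 210 mm long, bystander.

How it is judged:
By the outcome, as a careful person would: the job done as asked, in the order asked, and still so for the second after the job is handed in, with the robot touching nothing.
It also fails if it takes over 70 s, if anything falls off the work surface, if the arm or the gripper's body presses on something with over 40 N, if the wrist force passes 120 N, or if a joint passes its speed limit or range.

## Working session

There is one attempt and no reset: what is moved stays moved. The work goes in short steps, Python scripts to look and compute and a tool call to move; the robot and the scene stay as the last step left them, time stands still between calls to the robot, and variables do not carry over. Pictures are saved under pics/ and viewed, about 8 in all and at most 12, crops included, and the job is handed in when it is done.

Besides the shell and the picture viewer there is one more tool, called after ">>>" as name(argument=value, ...) on one line, values as JSON. carry_out: Moves the arm, as the interface text tells. Its arguments: {"type":"object","properties":{"moves":{"type":"array"},"squeeze":{"type":"number"}},"required":["moves"]}

```bash
ls; mkdir -p pics
cat > h.py <<'E'
import numpy as np, cv2
from scipy.spatial.transform import Rotation as R
from workcell import env
def save(n,im): cv2.imwrite('pics/'+n+'.png',cv2.cvtColor(im,cv2.COLOR_RGB2BGR))
def cam(n):
    c=env.calibration(n); K=np.array(c['camera_matrix']); Rm=cv2.Rodrigues(np.array(c['rvec'],float))[0]; t=np.array(c['tvec'],float).ravel(); return K,Rm,t
def ray(n,uv,st=None):
    uv=np.atleast_2d(uv).astype(float)
    if n=='wrist':
        c=env.calibration(n); K=np.array(c['camera_matrix']); H=np.array(c['hand_eye'])
        x=(uv-[K[0,2],K[1,2]])/[K[0,0],K[1,1]]; th=np.hypot(*x.T); s=np.where(th>1e-9,np.sin(th)/np.maximum(th,1e-9),1)
        d=np.c_[x*s[:,None],np.cos(th)]
        st=st or env.get_state(); q=st['orientation']; Rt=R.from_quat([q[1],q[2],q[3],q[0]]).as_matrix()
        return Rt@H[:3,3]+st['tcp_pos'], d@(Rt@H[:3,:3]).T
    K,Rm,t=cam(n); d=np.c_[uv,np.ones(len(uv))]@np.linalg.inv(K).T
    return -Rm.T@t, d@Rm
def plane(n,uv,z,st=None):
    o,d=ray(n,uv,st); z=np.asarray(z,float)
    return o+d*((z-o[2])/d[:,2])[:,None]
def proj(n,P,st=None):
    P=np.atleast_2d(P).astype(float)
    if n=='wrist':
        c=env.calibration(n); K=np.array(c['camera_matrix']); H=np.array(c['hand_eye']); st=st or env.get_state(); q=st['orientation']; Rt=R.from_quat([q[1],q[2],q[3],q[0]]).as_matrix()
        p=(P-st['tcp_pos'])@Rt; p=(p-H[:3,3])@H[:3,:3]; r=np.hypot(p[:,0],p[:,1]); th=np.arctan2(r,p[:,2])
        return p[:,:2]/r[:,None]*th[:,None]*[K[0,0],K[1,1]]+[K[0,2],K[1,2]]
    K,Rm,t=cam(n); p=P@Rm.T+t; p=p@K.T; return p[:,:2]/p[:,2:]
E
python3 - <<'E'
from h import *
for n in ['top','side']:
    im=env.read_camera(n); save(n+'0',im); K,Rm,t=cam(n); print(n,K[0,0],-Rm.T@t,Rm[2])
print(env.get_state()); print(env.tip_reach, env.calibration('wrist'))
E
```

```text
pics
top 460.2779335629081 [0.4532736  0.00935304 1.1897349 ] [ 0.1572744  -0.01820901 -0.98738705]
side 501.0270378189892 [-0.09597295  0.74748147  0.7530767 ] [ 0.58020557 -0.60472806 -0.54558727]
{'clock': 0.1, 'joint_pos': array([-1.46458157e+00,  3.13961864e-01,  4.50899857e-02,  1.30359559e+00,
        3.33004222e-05,  1.43120917e+00]), 'qvel': array([-1.83454609e-04, -1.28356821e-03,  1.10314445e-03, -1.75610079e-04,
       -7.98703343e-05, -4.20064300e-04]), 'tau': array([ 1.84470497e-03, -4.81722593e+01,  2.99245584e+01,  1.27307742e-02,
       -8.20181708e-05, -3.14352043e-06]), 'tcp_pos': array([ 0.13987786, -0.55727836,  0.24147616]), 'orientation': array([-6.12188689e-04,  7.88458407e-01, -6.15087507e-01, -5.68928278e-04]), 'wrist_force': array([-0.10773461, -1.26135372,  0.22187429]), 'ft_torque': array([ 0.00088868, -0.00794866, -0.01046125]), 'finger_gap': 0.0854471526421379}
0.011 {'camera_matrix': array([[309.70691629,   0.        , 319.8263262 ],
       [  0.        , 309.70691629, 199.35659035],
       [  0.        ,   0.        ,   1.        ]]), 'hand_eye': array([[ 9.99999500e-01,  9.25604907e-04,  3.78978569e-04,
        -1.89853239e-04],
       [-9.98101091e-04,  9.47950226e-01,  3.18416979e-01,
        -8.19792022e-02],
       [-6.45245016e-05, -3.18417198e-01,  9.47950676e-01,
        -1.32783148e-01],
       [ 0.00000000e+00,  0.00000000e+00,  0.00000000e+00,
         1.00000000e+00]])}
```

View pics/top0.png

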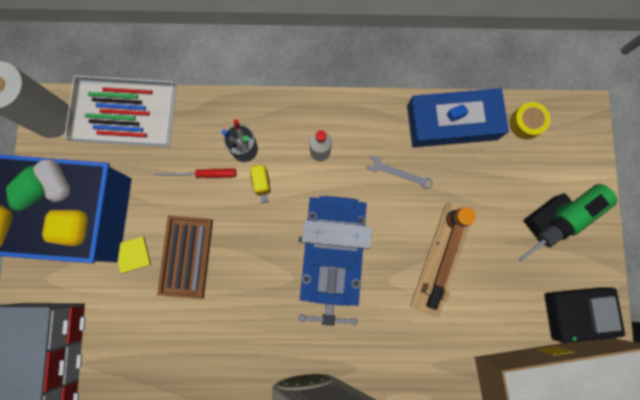

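View pics/side0.png

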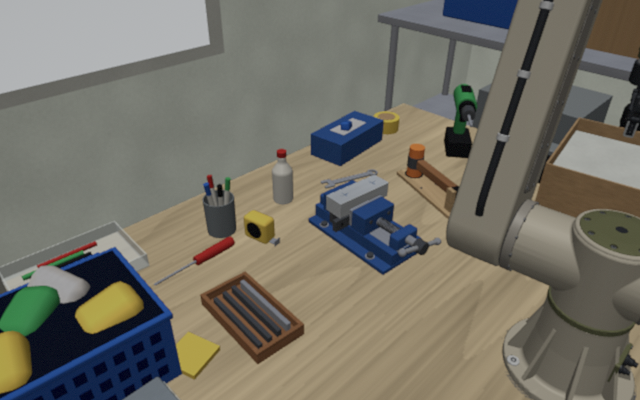

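Top view: vise around (335,240), bar (302–371, 220–250), mallet head (463,217), handle running to (435,298). The side view shows the bar on the vise and the mallet in its stand.

Run:
```python
from h import *
im=cv2.cvtColor(cv2.imread('pics/top0.png'),cv2.COLOR_BGR2RGB)
hsv=cv2.cvtColor(im,cv2.COLOR_RGB2HSV)
def big(m,roi):
    x0,y0,x1,y1=roi; k=np.zeros_like(m); k[y0:y1,x0:x1]=m[y0:y1,x0:x1]
    c=max(cv2.findContours(k,0,2)[0],key=cv2.contourArea); return c
bar=big(cv2.inRange(hsv,(0,0,120),(179,70,255)),(290,205,385,258))
r=cv2.minAreaRect(bar); print('bar',r); b=plane('top',cv2.boxPoints(r),0.121); print(b.round(4)); print('c',b.mean(0),[np.linalg.norm(b[i]-b[i-1]) for i in range(4)])
blue=big(cv2.inRange(hsv,(100,120,50),(125,255,255)),(290,185,385,310))
r=cv2.minAreaRect(blue); print('blue',r); b=plane('top',cv2.boxPoints(r),0.014); print(b.round(4),b.mean(0),[np.linalg.norm(b[i]-b[i-1]) for i in range(4)])
o=big(cv2.inRange(hsv,(5,190,150),(18,255,255)),(440,195,490,240))
print('head',cv2.minEnclosingCircle(o),cv2.boundingRect(o)); (u,v),rr=cv2.minEnclosingCircle(o)
print(plane('top',[[u,v],[u+rr,v]],0.102))
h=big(cv2.inRange(hsv,(3,120,40),(14,200,150)),(425,205,475,312))
print('handle',cv2.minAreaRect(h),cv2.fitLine(h,2,0,.01,.01).ravel())
crop=cv2.resize(im[180:320,290:490],None,fx=4,fy=4,interpolation=cv2.INTER_CUBIC); cv2.drawContours(crop,[bar*4-[1160,720]],-1,(255,0,255),1);cv2.drawContours(crop,[h*4-[1160,720]],-1,(0,255,0),1);save('crop1',crop)
```

```text
bar ((335.3910217285156, 226.97621154785156), (50.86809539794922, 72.55707550048828), 82.33319854736328)
[[ 0.6082  0.0517  0.121 ]
 [ 0.6328 -0.1174  0.121 ]
 [ 0.5144 -0.1321  0.121 ]
 [ 0.491   0.0343  0.121 ]]
c [ 0.56161539 -0.04086915  0.121     ] [np.float64(0.11852347180875153), np.float64(0.17089535343354478), np.float64(0.11930061583055777), np.float64(0.16801070239186927)]
blue ((331.3105773925781, 274.75616455078125), (57.4161376953125, 57.274017333984375), 5.8263421058654785)
[[ 0.3873  0.0428  0.014 ]
 [ 0.5294  0.03    0.014 ]
 [ 0.5157 -0.1156  0.014 ]
 [ 0.3737 -0.1     0.014 ]] [ 0.45151093 -0.03569632  0.014     ] [np.float64(0.14349001750161294), np.float64(0.14270721011949064), np.float64(0.14630941264061406), np.float64(0.1427826893314266)]
head ((465.8636474609375, 215.86363220214844), 8.412251472473145) (458, 208, 17, 17)
[[ 0.59229423 -0.3542467   0.102     ]
 [ 0.59247205 -0.37453058  0.102     ]]
handle ((451.40155029296875, 247.76699829101562), (20.161327362060547, 79.0080795288086), 10.784297943115234) [ 2.2570725e-01 -9.7419518e-01  4.5026514e+02  2.4389394e+02]
```

View pics/crop1.png

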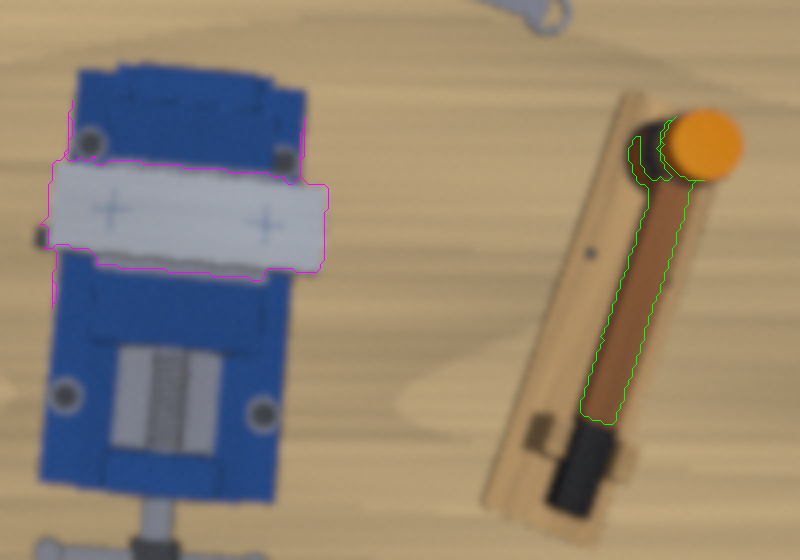

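The crop shows the two tap crosses at full-frame px (318.0,232.2) and (356.3,235.8). The near parallel's dark end juts out at (300.5,239.5).

Run:
```python
from h import *
f=lambda P:np.array(P,float)/4+[290,180]
for z in (.119,.123):
    c=plane('top',f([[112,209],[265,223]]),z); d=c[0]-c[1]; print('crosses',c.round(4),np.linalg.norm(d),'mid',c.mean(0).round(4),'yaw deg',np.degrees(np.arctan2(-d[0],d[1])))
q=plane('top',f([[52,163],[48,249],[323,272],[328,185]]),.121); print(q.round(4),q.mean(0))
h=plane('top',f([[668,195],[598,420],[573,515]]),.071); print('handle',h.round(4))
print('near end',plane('top',f([[38,238]]),.075))
# bolts/flange
print('stand',plane('top',f([[625,92],[483,505],[600,545]]),.012).round(4))
n='top'
st=env.get_state()
im=env.read_camera('wrist'); save('w0',im)
print(proj('side',[[.56,.04,.075]]))
s=cv2.cvtColor(cv2.imread('pics/side0.png'),cv2.COLOR_BGR2RGB)
a=cv2.resize(s[160:270,290:450],None,fx=5,fy=5,interpolation=cv2.INTER_CUBIC); save('crop2',a)
```

```text
crosses [[ 5.486e-01 -2.000e-04  1.190e-01]
 [ 5.412e-01 -8.950e-02  1.190e-01]] 0.08952807833109032 mid [ 0.5449 -0.0448  0.119 ] yaw deg -4.774141191805772
crosses [[ 5.483e-01 -2.000e-04  1.230e-01]
 [ 5.408e-01 -8.910e-02  1.230e-01]] 0.08919362363590551 mid [ 0.5445 -0.0446  0.123 ] yaw deg -4.774141191805772
[[ 0.575   0.035   0.121 ]
 [ 0.5249  0.0367  0.121 ]
 [ 0.5129 -0.1228  0.121 ]
 [ 0.5635 -0.1262  0.121 ]] [ 0.544077  -0.0443475  0.121    ]
handle [[ 0.5642 -0.3414  0.071 ]
 [ 0.4283 -0.2937  0.071 ]
 [ 0.3725 -0.2768  0.071 ]]
near end [[0.53461473 0.04395369 0.075     ]]
stand [[ 0.6371 -0.3344  0.012 ]
 [ 0.3741 -0.2354  0.012 ]
 [ 0.35   -0.3083  0.012 ]]
[[329.74443778 214.89827062]]
```

View pics/crop2.png

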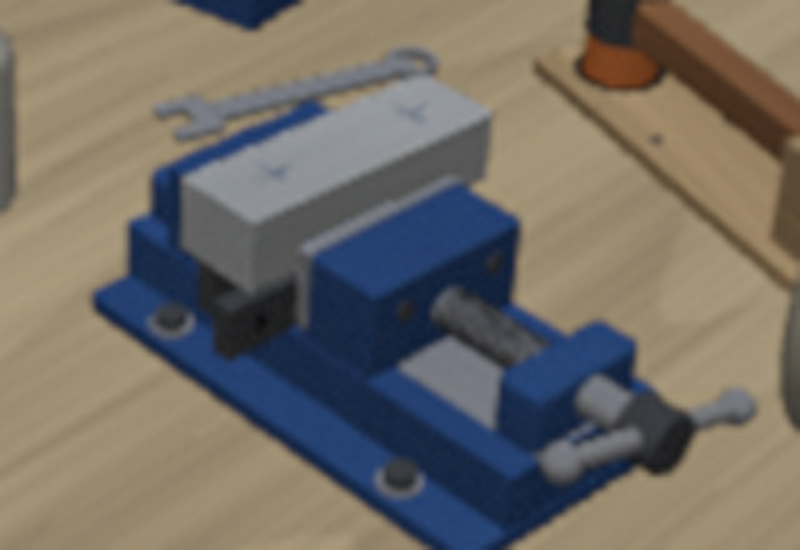

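Crop2: the near parallel's end block sticks out at crop px (240,320). The far one shows only as a dark patch under the bar's corner at (208,285). The crosses come out 90 mm apart, so they aren't the tap points, and I'll use ±60 mm from the bar centre. Next I tilt the tool and look under the bar from the −y end.

```bash
cat >> h.py <<'E'
VC=np.array([.5443,-.0445,0]); VY=np.radians(-4.77)
RV=R.from_euler('z',VY).as_matrix()
def v2w(p): return VC+RV@np.array(p,float)
def w2v(p): return (np.array(p)-VC)@RV
def axes(xa,za):  # rotation from tool x and z in vise frame
    x=RV@np.array(xa,float); z=RV@np.array(za,float); x/=np.linalg.norm(x); z/=np.linalg.norm(z)
    return R.from_matrix(np.c_[x,np.cross(z,x),z])
def pose(st=None):
    st=st or env.get_state(); q=st['orientation']; return np.array(st['tcp_pos']),R.from_quat([q[1],q[2],q[3],q[0]])
def side(s,elev): # tool entering from vise side s(+1/-1) in y, camera up
    a=np.radians(elev); return axes([-s,0,0],[0,-s*np.cos(a),-np.sin(a)])
def plan(wps,grip,start=None,dp=.058,da=10.2):
    """wps: list of (pos,R or None,pure?)"""
    p,r=start or pose(); out=[]
    for P,Q in wps:
        P=np.array(P,float); Q=Q if Q is not None else r
        rv=(r.inv()*Q).as_rotvec(); n=max(1,int(np.ceil(max(np.linalg.norm(P-p)/dp,np.degrees(np.linalg.norm(rv))/da))))
        for k in range(n):
            a=r*R.from_rotvec(rv*k/n); d=a.inv().apply((P-p)/n)
            out.append([grip,*d.round(4),*np.degrees(rv/n).round(1)])
        p,r=P,Q
    while len(out)%5: out.append([grip]+[0]*6)
    for i in range(0,len(out),5): print('[',', '.join('%g'%(v+0) for row in out[i:i+5] for v in row),']')
def stat():
    s=env.get_state(); p,r=pose(s); print('t',round(s['clock'],2),'tcp',p.round(4),'vise',w2v(p).round(4),'tip v',w2v(p+.011*r.as_matrix()[:,2]).round(4),'z',(RV.T@r.as_matrix()[:,2]).round(3),'x',(RV.T@r.as_matrix()[:,0]).round(3),'F',np.round(s['wrist_force'],1),'gap',round(s['finger_gap'],4),'j',np.round(s['joint_pos'],2))
    return s
E
python3 - <<'E'
from h import *
down=axes([1,0,0],[0,0,-1]); p,_=pose()
plan([(v2w([.0,-.21,.24]),down),(v2w([0,-.21,.13]),side(-1,30))],-1)
E
```

```text
[ -1, -0.0223, -0.0499, 0.0002, 0, 0, -7.9, -1, -0.0152, -0.0525, 0.0002, 0, 0, -7.9, -1, -0.0078, -0.0541, 0.0002, 0, 0, -7.9, -1, -0.0003, -0.0546, 0.0002, 0, 0, -7.9, -1, 0.0072, -0.0542, 0.0002, 0, 0, -7.9 ]
[ -1, 0.0146, -0.0527, 0.0002, 0, 0, -7.9, -1, 0.0217, -0.0502, 0.0002, 0, 0, -7.9, -1, 0.0284, -0.0467, 0.0002, 0, 0, -7.9, -1, 0.0345, -0.0423, 0.0002, 0, 0, -7.9, -1, 0, 0, 0.0183, 10, 0, 0 ]
[ -1, 0, 0.0032, 0.0181, 10, 0, 0, -1, 0, 0.0063, 0.0172, 10, 0, 0, -1, 0, 0.0092, 0.0159, 10, 0, 0, -1, 0, 0.0118, 0.014, 10, 0, 0, -1, 0, 0.014, 0.0118, 10, 0, 0 ]
```

>>> carry_out(moves=[-1, -0.022, -0.05, 0, 0, 0, -7.9, -1, -0.015, -0.0525, 0, 0, 0, -7.9, -1, -0.008, -0.054, 0, 0, 0, -7.9, -1, 0, -0.0545, 0, 0, 0, -7.9, -1, 0.007, -0.054, 0, 0, 0, -7.9])

```text
clock: 0.78
tcp_pos: [0.3562, -0.386, 0.2395]
orientation: [-0.001, 0.952, -0.306, -0.001]
wrist_force: [0.1, -1.6, 0.7]
finger_gap: 0.0003
```

>>> carry_out(moves=[-1, 0.0146, -0.0527, 0, 0, 0, -7.9, -1, 0.0217, -0.05, 0, 0, 0, -7.9, -1, 0.0284, -0.0467, 0, 0, 0, -7.9, -1, 0.0345, -0.0423, 0, 0, 0, -7.9, -1, 0, 0, 0.018, 10, 0, 0])

```text
clock: 1.4
tcp_pos: [0.5351, -0.2343, 0.2229]
orientation: [-0.09, 0.996, -0.018, 0.004]
wrist_force: [-0.6, -0.9, -0.9]
finger_gap: 0.0
```

>>> carry_out(moves=[-1, 0, 0.003, 0.018, 10, 0, 0, -1, 0, 0.006, 0.017, 10, 0, 0, -1, 0, 0.009, 0.016, 10, 0, 0, -1, 0, 0.012, 0.014, 10, 0, 0, -1, 0, 0.014, 0.012, 10, 0, 0])

```text
clock: 2.02
tcp_pos: [0.5401, -0.231, 0.1324]
orientation: [-0.511, 0.86, -0.01, 0.015]
wrist_force: [1.2, -0.4, 0.8]
finger_gap: -0.0
```

Run:
```python
from h import *
s=stat(); im=env.read_camera('wrist')
B=[(x,-.08,z) for x in(-.025,.025) for z in(.08,.12)]+[(.016,-.065,.06),(-.016,-.065,.06)]
print(proj('wrist',[v2w(b) for b in B],s).round(0)); save('w1',im)
```

```text
t 2.02 tcp [ 0.5401 -0.231   0.1324] vise [ 0.0113 -0.1862  0.1324] tip v [ 0.0109 -0.1765  0.1271] z [-0.038  0.878 -0.478] x [0.999 0.051 0.015] F [ 1.2 -0.4  0.8] gap -0.0 j [-0.85  1.02  0.51  1.99  0.65  0.41]
[[283. 191.]
 [280. 155.]
 [342. 194.]
 [345. 157.]
 [331. 197.]
 [296. 195.]]
```

View pics/w1.png

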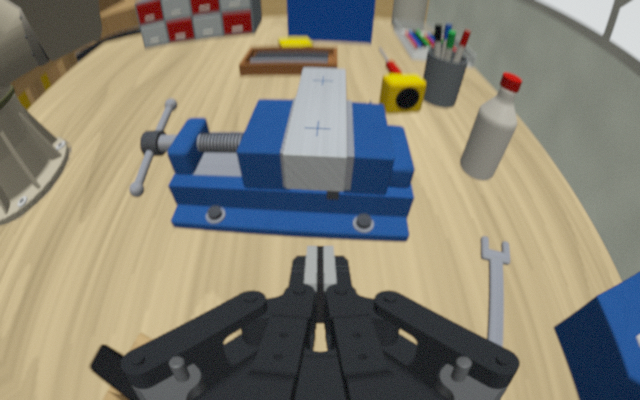

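The bar's end face spans about (283–352, 157–190), with the far parallel's dark end just below it at (333,195). I'll zoom in for exact edges and plan the far push.

Run:
```python
from h import *
im=cv2.imread('pics/w1.png')[140:220,250:390]; a=cv2.resize(im,None,fx=5.7,fy=5.7,interpolation=cv2.INTER_CUBIC); a=cv2.convertScaleAbs(a,alpha=1.6,beta=15)
cv2.imwrite('pics/crop3.png',a)
```

```text
(no output)
```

View pics/crop3.png

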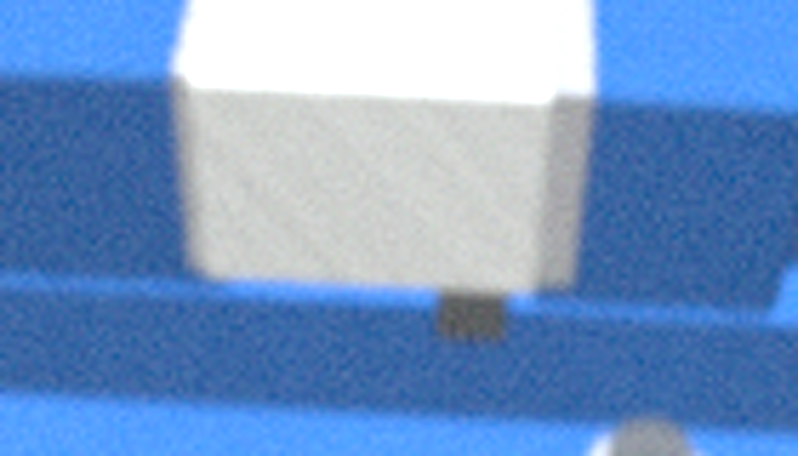

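Run:
```python
from h import *
# pose at shot = still (arm unmoved since)
s=env.get_state(); f=lambda P:np.array(P)/5.7+[250,140]
def yplane(uv,y):  # intersect with vise plane y
    o,d=ray('wrist',f(uv),s); o=w2v(o); d=d@RV; return (o+d*((y-o[1])/d[:,1])[:,None]).round(4)
print('bar end y=-.08\n',yplane([[188,88],[552,104],[205,277],[540,293]],-.08))
for z in(.119,.121,.123): print('bar top',z,np.array([w2v(p) for p in plane('wrist',f([[188,88],[552,104]]),z,s)]).round(4))
print('par bottom on bed',np.array([w2v(p) for p in plane('wrist',f([[440,336],[506,341]]),.045,s)]).round(4))
print('bed edge',np.array([w2v(p) for p in plane('wrist',f([[200,288],[700,318]]),.045,s)]).round(4))
print('bar crosses', np.array([w2v(p) for p in plane('wrist',[[317.5,128],[322,80]],.121,s)]).round(4))
```

```text
bar end y=-.08
 [[-0.0254 -0.08    0.1089]
 [ 0.0231 -0.08    0.1078]
 [-0.0258 -0.08    0.074 ]
 [ 0.0233 -0.08    0.0729]]
bar top 0.119 [[-0.0227 -0.093   0.119 ]
 [ 0.0222 -0.0943  0.119 ]]
bar top 0.121 [[-0.0222 -0.0956  0.121 ]
 [ 0.0221 -0.0969  0.121 ]]
bar top 0.123 [[-0.0217 -0.0982  0.123 ]
 [ 0.0219 -0.0994  0.123 ]]
par bottom on bed [[ 0.0085 -0.0621  0.045 ]
 [ 0.0193 -0.0628  0.045 ]]
bed edge [[-0.0325 -0.0526  0.045 ]
 [ 0.0519 -0.0559  0.045 ]]
bar crosses [[-1.00e-04 -5.94e-02  1.21e-01]
 [-7.00e-04  3.47e-02  1.21e-01]]
```

Run:
```python
from h import *
stat()
q=np.array([-0.511,.86,-.01,.015]); q/=np.linalg.norm(q)
s=dict(tcp_pos=np.array([.5401,-.231,.1324]),orientation=q); f=lambda P:np.array(P)/5.7+[250,140]
def yplane(uv,y):
    o,d=ray('wrist',f(uv),s); o=w2v(o); d=d@RV; return (o+d*((y-o[1])/d[:,1])[:,None]).round(4)
print('bar end y=-.08\n',yplane([[188,88],[552,104],[205,277],[540,293]],-.08))
for z in(.119,.123): print('bar top',z,np.array([w2v(p) for p in plane('wrist',f([[188,88],[552,104]]),z,s)]).round(4))
print('par bottom on bed',np.array([w2v(p) for p in plane('wrist',f([[440,336],[506,341]]),.045,s)]).round(4))
print('bar crosses', np.array([w2v(p) for p in plane('wrist',[[317.5,128],[322,80]],.121,s)]).round(4))
```

```text
t 2.08 tcp [ 0.5369 -0.2298  0.1178] vise [ 0.0081 -0.1853  0.1178] tip v [ 0.0076 -0.1755  0.1128] z [-0.045  0.889 -0.455] x [ 0.999  0.048 -0.003] F [ -3.6   0.3 -12.6] gap 0.0001 j [-0.86  1.05  0.51  1.99  0.65  0.4 ]
bar end y=-.08
 [[-0.0224 -0.08    0.1192]
 [ 0.0264 -0.08    0.1192]
 [-0.0222 -0.08    0.0832]
 [ 0.0274 -0.08    0.0832]]
bar top 0.119 [[-0.0224 -0.0797  0.119 ]
 [ 0.0264 -0.0798  0.119 ]]
bar top 0.123 [[-0.0215 -0.0846  0.123 ]
 [ 0.0261 -0.0846  0.123 ]]
par bottom on bed [[ 0.013  -0.054   0.045 ]
 [ 0.0245 -0.0544  0.045 ]]
bar crosses [[ 0.002  -0.0435  0.121 ]
 [ 0.0014  0.0531  0.121 ]]
```

>>> carry_out(moves=[-1, 0, 0, 0, 0, 0, 0, -1, 0, 0, 0, 0, 0, 0, -1, 0, 0, -0.02, 0, 0, 0, -1, 0, 0, -0.02, 0, 0, 0, -1, 0, 0, 0, 0, 0, 0])

```text
clock: 2.7
tcp_pos: [0.5383, -0.2656, 0.1497]
orientation: [-0.511, 0.859, -0.01, 0.013]
wrist_force: [0.4, 0.3, 0.4]
finger_gap: -0.0003
```

```bash
sed -i 's/^VC=.*/VC=np.array([.5463,-.0447,0])/' h.py
python3 - <<'E'
from h import *
stat()
D=lambda yaw:axes([np.cos(yaw),np.sin(yaw),0],[0,0,-1])
plan([(v2w([.0,-.17,.25]),D(0)),(v2w([-.02,.0,.26]),D(np.pi/2)),(v2w([-.02,.19,.25]),D(np.pi)),(v2w([-.018,.18,.14]),side(1,40))],-1)
E
```

```text
Traceback (most recent call last):
  File "h.py", line 28, in <module>
    RV=R.from_euler('z',VY).as_matrix()
                        ^^
NameError: name 'VY' is not defined. Did you mean: 'VC'?
```

```bash
sed -i 's/^VC=.*/VC=np.array([.5463,-.0447,0]); VY=np.radians(-4.77)/' h.py
python3 - <<'E'
from h import *
stat()
D=lambda yaw:axes([np.cos(yaw),np.sin(yaw),0],[0,0,-1])
plan([(v2w([.0,-.17,.25]),D(0)),(v2w([-.02,.0,.26]),D(np.pi/2)),(v2w([-.02,.19,.25]),D(np.pi)),(v2w([-.018,.18,.14]),side(1,40))],-1)
E
```

```text
t 2.7 tcp [ 0.5383 -0.2656  0.1497] vise [ 0.0104 -0.2208  0.1497] tip v [ 0.01   -0.2111  0.1444] z [-0.041  0.878 -0.477] x [0.999 0.053 0.011] F [0.4 0.3 0.4] gap -0.0003 j [-0.88  1.07  0.65  2.1   0.62  0.39]
[ -1, -0.001, -0.0161, -0.0004, -8.8, 0.2, 0.4, -1, -0.0011, -0.0158, -0.0029, -8.8, 0.2, 0.4, -1, -0.0012, -0.0152, -0.0052, -8.8, 0.2, 0.4, -1, -0.0013, -0.0142, -0.0075, -8.8, 0.2, 0.4, -1, -0.0014, -0.0129, -0.0096, -8.8, 0.2, 0.4 ]
[ -1, -0.0014, -0.0113, -0.0115, -8.8, 0.2, 0.4, -1, -0.0015, -0.0094, -0.013, -8.8, 0.2, 0.4, -1, -0.0022, -0.0189, -0.0011, 0, 0, -10, -1, 0.0011, -0.019, -0.0011, 0, 0, -10, -1, 0.0044, -0.0185, -0.0011, 0, 0, -10 ]
[ -1, 0.0075, -0.0175, -0.0011, 0, 0, -10, -1, 0.0104, -0.0159, -0.0011, 0, 0, -10, -1, 0.013, -0.0138, -0.0011, 0, 0, -10, -1, 0.0152, -0.0114, -0.0011, 0, 0, -10, -1, 0.017, -0.0085, -0.0011, 0, 0, -10 ]
[ -1, 0.0182, -0.0055, -0.0011, 0, 0, -10, -1, 0.0211, 0, 0.0011, 0, 0, -10, -1, 0.0208, 0.0037, 0.0011, 0, 0, -10, -1, 0.0198, 0.0072, 0.0011, 0, 0, -10, -1, 0.0183, 0.0106, 0.0011, 0, 0, -10 ]
[ -1, 0.0162, 0.0136, 0.0011, 0, 0, -10, -1, 0.0136, 0.0162, 0.0011, 0, 0, -10, -1, 0.0106, 0.0183, 0.0011, 0, 0, -10, -1, 0.0072, 0.0198, 0.0011, 0, 0, -10, -1, 0.0037, 0.0208, 0.0011, 0, 0, -10 ]
[ -1, -0.0004, -0.002, 0.022, 10, 0, 0, -1, -0.0004, 0.0019, 0.022, 10, 0, 0, -1, -0.0004, 0.0056, 0.0214, 10, 0, 0, -1, -0.0004, 0.0093, 0.0201, 10, 0, 0, -1, -0.0004, 0.0126, 0.0181, 10, 0, 0 ]
```

>>> carry_out(moves=[-1, -0.001, -0.016, -0.001, -8.8, 0.2, 0.4, -1, -0.001, -0.016, -0.003, -8.8, 0.2, 0.4, -1, -0.001, -0.015, -0.005, -8.8, 0.2, 0.4, -1, -0.001, -0.014, -0.0075, -8.8, 0.2, 0.4, -1, -0.001, -0.013, -0.0095, -8.8, 0.2, 0.4])

```text
clock: 3.32
tcp_pos: [0.5356, -0.2257, 0.2301]
orientation: [-0.134, 0.99, -0.034, 0.015]
wrist_force: [0.9, 0.8, -0.1]
finger_gap: 0.0002
```

>>> carry_out(moves=[-1, -0.001, -0.011, -0.0115, -8.8, 0.2, 0.4, -1, -0.001, -0.009, -0.013, -8.8, 0.2, 0.4, -1, -0.002, -0.019, -0.001, 0, 0, -10, -1, 0.001, -0.019, -0.001, 0, 0, -10, -1, 0.004, -0.0185, -0.001, 0, 0, -10])

```text
clock: 3.95
tcp_pos: [0.5307, -0.1415, 0.2845]
orientation: [0.044, 0.972, 0.228, 0.026]
wrist_force: [0.4, -0.3, 0.5]
finger_gap: 0.0001
```

>>> carry_out(moves=[-1, 0.0075, -0.0175, -0.001, 0, 0, -10, -1, 0.01, -0.016, -0.001, 0, 0, -10, -1, 0.013, -0.014, -0.001, 0, 0, -10, -1, 0.015, -0.011, -0.001, 0, 0, -10, -1, 0.017, -0.0085, -0.001, 0, 0, -10])

```text
clock: 4.58
tcp_pos: [0.5186, -0.0361, 0.3008]
orientation: [0.068, 0.773, 0.631, 0.018]
wrist_force: [-0.2, -0.3, -0.0]
finger_gap: 0.0002
```

>>> carry_out(moves=[-1, 0.018, -0.0055, -0.001, 0, 0, -10, -1, 0.021, 0, 0.001, 0, 0, -10, -1, 0.021, 0.004, 0.001, 0, 0, -10, -1, 0.02, 0.007, 0.001, 0, 0, -10, -1, 0.018, 0.0105, 0.001, 0, 0, -10])

```text
clock: 5.2
tcp_pos: [0.5119, 0.0759, 0.3074]
orientation: [0.088, 0.418, 0.904, -0.005]
wrist_force: [0.5, -0.1, -0.4]
finger_gap: 0.0001
```

>>> carry_out(moves=[-1, 0.016, 0.0135, 0.001, 0, 0, -10, -1, 0.0135, 0.016, 0.001, 0, 0, -10, -1, 0.0105, 0.018, 0.001, 0, 0, -10, -1, 0.007, 0.02, 0.001, 0, 0, -10, -1, 0.004, 0.021, 0.001, 0, 0, -10])

```text
clock: 5.82
tcp_pos: [0.503, 0.1886, 0.3122]
orientation: [0.097, -0.02, 0.994, -0.038]
wrist_force: [-0.3, -0.7, 0.1]
finger_gap: -0.0002
```

Run:
```python
from h import *
stat()
plan([(v2w([-.018,.18,.14]),side(1,40))],-1)
```

```text
t 5.83 tcp [0.503  0.1886 0.3122] vise [-0.0625  0.2289  0.3122] tip v [-0.0603  0.2283  0.3014] z [ 0.201 -0.055 -0.978] x [-0.973 -0.128 -0.192] F [-0.3 -0.7  0.1] gap -0.0002 j [ 0.28  0.1  -0.08  1.23 -0.12 -1.35]
[ -1, -0.0008, -0.008, 0.036, 9.2, 2.7, 0.3, -1, -0.0026, -0.0021, 0.0367, 9.2, 2.7, 0.3, -1, -0.0043, 0.0038, 0.0364, 9.2, 2.7, 0.3, -1, -0.006, 0.0095, 0.0351, 9.2, 2.7, 0.3, -1, -0.0075, 0.015, 0.0328, 9.2, 2.7, 0.3 ]
```

>>> carry_out(moves=[-1, -0.001, -0.008, 0.03, 9.2, 2.7, 0.3, -1, -0.0025, -0.002, 0.03, 9.2, 2.7, 0.3, -1, -0.004, 0.004, 0.03, 9.2, 2.7, 0.3, -1, -0.006, 0.0095, 0.03, 9.2, 2.7, 0.3, -1, 0, 0, 0, 0, 0, 0])

```text
clock: 6.45
tcp_pos: [0.5305, 0.1594, 0.212]
orientation: [0.024, 0.029, 0.936, -0.351]
wrist_force: [-0.5, 0.2, -0.8]
finger_gap: 0.0002
```

Run:
```python
from h import *
stat()
plan([(v2w([-.018,.16,.12]),side(1,40))],-1)
```

```text
t 6.45 tcp [0.5305 0.1594 0.212 ] vise [-0.0327  0.2021  0.212 ] tip v [-0.0318  0.1949  0.2037] z [ 0.079 -0.653 -0.753] x [-0.997 -0.046 -0.065] F [-0.5  0.2 -0.8] gap 0.0002 j [ 0.46  0.56  0.15  1.51 -0.64 -0.93]
[ -1, -0.0034, 0.0143, 0.049, 4.5, 2.3, -0.4, -1, -0.0054, 0.018, 0.0475, 4.5, 2.3, -0.4, -1, 0, 0, 0, 0, 0, 0, -1, 0, 0, 0, 0, 0, 0, -1, 0, 0, 0, 0, 0, 0 ]
```

>>> carry_out(moves=[-1, -0.002, 0.007, 0.024, 2.3, 1.1, 0, -1, -0.002, 0.008, 0.024, 2.3, 1.1, 0, -1, -0.002, 0.008, 0.024, 2.3, 1.1, 0, -1, -0.002, 0.009, 0.02, 2, 1.1, 0, -1, 0, 0, 0, 0, 0, 0])

```text
clock: 7.08
tcp_pos: [0.5432, 0.1184, 0.14]
orientation: [-0.0, 0.051, 0.909, -0.414]
wrist_force: [-0.2, 0.1, -0.2]
finger_gap: 0.0003
```

>>> carry_out(moves=[-1, 0, 0, 0, 0, 0, 0, -1, 0, 0, 0, 0, 0, 0, -1, 0, 0, 0, 0, 0, 0, -1, 0, 0, 0, 0, 0, 0, -1, 0, 0, 0, 0, 0, 0])

```text
clock: 7.7
tcp_pos: [0.5445, 0.1192, 0.145]
orientation: [0.003, 0.052, 0.91, -0.411]
wrist_force: [-0.1, -0.5, -0.3]
finger_gap: -0.0
```

Run:
```python
from h import *
s=stat(); im=env.read_camera('wrist'); save('w2',im)
B=[(x,.08,z) for x in(-.025,.025) for z in(.08,.12)]+[(-.022,.0874,.045),(-.01,.0874,.045)]
print(proj('wrist',[v2w(b) for b in B],s).round(1).tolist())
c=im[80:280,190:450]; save('w2c',cv2.resize(c,None,fx=3,fy=3,interpolation=cv2.INTER_CUBIC)); stat()
```

```text
t 7.7 tcp [0.5445 0.1192 0.145 ] vise [-0.0155  0.1632  0.145 ] tip v [-0.0152  0.155   0.1377] z [ 0.026 -0.75  -0.661] x [-0.999  0.009 -0.049] F [-0.1 -0.5 -0.3] gap -0.0 j [ 0.42  0.69  0.13  1.48 -0.73 -0.85]
[[334.9, 194.7], [334.4, 165.4], [273.6, 196.7], [263.8, 168.2], [332.0, 221.9], [318.6, 222.3]]
t 7.75 tcp [0.5444 0.1192 0.1449] vise [-0.0155  0.1632  0.1449] tip v [-0.0152  0.1549  0.1376] z [ 0.026 -0.75  -0.661] x [-0.999  0.009 -0.049] F [0.9 0.2 1. ] gap -0.0002 j [ 0.42  0.69  0.13  1.48 -0.73 -0.85]
```

View pics/w2c.png

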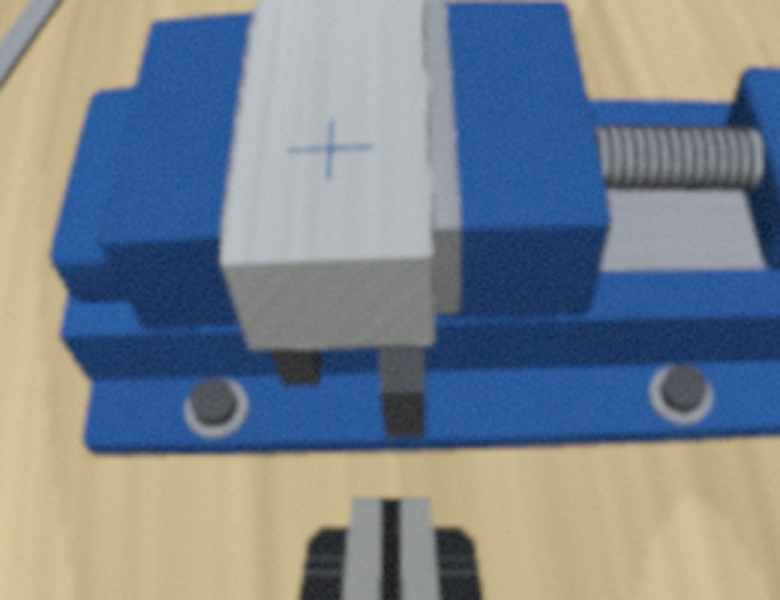

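The bar's end corners at (264,168) and (334.7,165.7) match the prediction within 0.4 px. The near parallel's end bottom is at (318–331,225) and the far one's at (283–297,208), so both stick out to +y.

Run:
```python
from h import *
s=stat(); f=lambda P:np.array(P)/3+[190,80]
print('ends',np.array([w2v(p) for p in plane('wrist',f([[385,436],[424,436],[280,383],[320,383]]),.045,s)]).round(4))
def tcp(c,Q): M=Q.as_matrix(); return v2w(c)-.011*M[:,2]+.011*M[:,1]  # corner = tcp+.011z-.011y
Q=side(1,37)
plan([(tcp([-.018,.11,.06],Q),Q)],-1,dp=.03)
plan([(tcp([-.018,.066,.06],Q),Q)],-1,start=(tcp([-.018,.11,.06],Q),Q),dp=.01)
print(w2v(tcp([-.018,.066,.06],Q)))
```

```text
t 7.75 tcp [0.5444 0.1192 0.1449] vise [-0.0155  0.1632  0.1449] tip v [-0.0152  0.1549  0.1376] z [ 0.026 -0.75  -0.661] x [-0.999  0.009 -0.049] F [0.9 0.2 1. ] gap -0.0002 j [ 0.42  0.69  0.13  1.48 -0.73 -0.85]
ends [[-0.0098  0.0904  0.045 ]
 [-0.0213  0.0907  0.045 ]
 [ 0.0226  0.0714  0.045 ]
 [ 0.0102  0.0718  0.045 ]]
[ -1, 0.0016, 0.01, 0.0215, 1.1, 0.3, -0.6, -1, 0.0014, 0.0104, 0.0213, 1.1, 0.3, -0.6, -1, 0.0011, 0.0109, 0.0211, 1.1, 0.3, -0.6, -1, 0.0009, 0.0113, 0.0209, 1.1, 0.3, -0.6, -1, 0, 0, 0, 0, 0, 0 ]
[ -1, 0, -0.0053, 0.007, 0, 0, 0, -1, 0, -0.0053, 0.007, 0, 0, 0, -1, 0, -0.0053, 0.007, 0, 0, 0, -1, 0, -0.0053, 0.007, 0, 0, 0, -1, 0, -0.0053, 0.007, 0, 0, 0 ]
[-0.018       0.08140496  0.05783497]
```

>>> carry_out(moves=[-1, 0.0016, 0.01, 0.021, 1.1, 0.3, -0.6, -1, 0.0014, 0.0104, 0.021, 1.1, 0.3, -0.6, -1, 0.001, 0.011, 0.021, 1.1, 0.3, -0.6, -1, 0.001, 0.011, 0.018, 1.1, 0.3, -0.6, -1, 0, 0, 0, 0, 0, 0])

```text
clock: 8.38
tcp_pos: [0.5368, 0.0809, 0.0517]
orientation: [-0.021, 0.035, 0.893, -0.449]
wrist_force: [0.1, -0.7, -0.2]
finger_gap: 0.0001
```

>>> carry_out(moves=[-1, 0, 0, 0, 0, 0, 0, -1, 0, 0, 0, 0, 0, 0, -1, 0, 0, 0, 0, 0, 0, -1, 0, 0, 0, 0, 0, 0, -1, 0, 0, 0, 0, 0, 0])

```text
clock: 9.0
tcp_pos: [0.5385, 0.082, 0.0541]
orientation: [-0.018, 0.036, 0.893, -0.448]
wrist_force: [-0.4, -0.8, -0.6]
finger_gap: 0.0004
```

```bash
cat >> h.py <<'E'
def tcpc(c,Q): M=Q.as_matrix(); return v2w(c)-.011*M[:,2]+.011*M[:,1]
def corner():
    p,r=pose(); M=r.as_matrix(); print('corner v',w2v(p+.011*M[:,2]-.011*M[:,1]).round(4))
E
python3 - <<'E'
from h import *
stat(); corner(); Q=side(1,37)
plan([(tcpc([-.018,.068,.06],Q),Q)],-1,dp=.01)
E
```

```text
t 9.0 tcp [0.5385 0.082  0.0541] vise [-0.0183  0.1256  0.0541] tip v [-0.0183  0.1168  0.0475] z [ 0.001 -0.801 -0.598] x [-1.    -0.002  0.001] F [-0.4 -0.8 -0.6] gap 0.0004 j [ 0.39  0.81  0.04  1.34 -0.8  -0.87]
corner v [-0.0183  0.1102  0.0563]
[ -1, 0, -0.0056, 0.0063, -0.1, 0, 0, -1, 0, -0.0057, 0.0063, -0.1, 0, 0, -1, 0, -0.0057, 0.0063, -0.1, 0, 0, -1, -0.0001, -0.0057, 0.0063, -0.1, 0, 0, -1, -0.0001, -0.0057, 0.0063, -0.1, 0, 0 ]
```

>>> carry_out(moves=[-1, 0, -0.0056, 0.0063, 0, 0, 0, -1, 0, -0.0057, 0.0063, 0, 0, 0, -1, 0, -0.004, 0.005, 0, 0, 0, -1, 0, -0.003, 0.004, 0, 0, 0, -1, 0, 0, 0, 0, 0, 0])

```text
clock: 9.62
tcp_pos: [0.5361, 0.0518, 0.0562]
orientation: [-0.018, 0.037, 0.893, -0.447]
wrist_force: [-0.5, -0.2, 0.3]
finger_gap: -0.0001
```

Run:
```python
from h import *
stat(); corner(); Q=side(1,37)
plan([(tcpc([-.018,.067,.06],Q),Q)],-1,dp=.003)
```

```text
t 9.62 tcp [0.5361 0.0518 0.0562] vise [-0.0181  0.0953  0.0562] tip v [-0.0181  0.0865  0.0496] z [ 0.001 -0.801 -0.599] x [-1.    -0.002 -0.   ] F [-0.5 -0.2  0.3] gap -0.0001 j [ 0.34  0.77 -0.03  1.28 -0.82 -0.93]
corner v [-0.0181  0.0799  0.0584]
[ -1, 0, -0.0018, 0.0019, 0, 0, 0, -1, 0, -0.0018, 0.0019, 0, 0, 0, -1, 0, -0.0018, 0.0019, 0, 0, 0, -1, 0, -0.0018, 0.0019, 0, 0, 0, -1, 0, -0.0018, 0.0019, 0, 0, 0 ]
```

>>> carry_out(moves=[-1, 0, -0.0018, 0.002, 0, 0, 0, -1, 0, -0.0018, 0.002, 0, 0, 0, -1, 0, -0.0018, 0.002, 0, 0, 0, -1, 0, -0.0015, 0.0018, 0, 0, 0, -1, 0, 0, 0, 0, 0, 0])

```text
clock: 10.25
tcp_pos: [0.5351, 0.0413, 0.0566]
orientation: [-0.018, 0.036, 0.894, -0.447]
wrist_force: [0.2, 0.7, -0.9]
finger_gap: -0.0
```

>>> carry_out(moves=[-1, 0, 0, 0, 0, 0, 0, -1, 0, 0, 0, 0, 0, 0, -1, 0, 0, 0, 0, 0, 0, -1, 0, 0, 0, 0, 0, 0, -1, 0, 0, 0, 0, 0, 0])

```text
clock: 10.88
tcp_pos: [0.5351, 0.0412, 0.0567]
orientation: [-0.018, 0.036, 0.893, -0.447]
wrist_force: [-0.4, 0.9, -0.5]
finger_gap: -0.0002
```

Run:
```python
from h import *
s=stat(); corner(); im=env.read_camera('wrist')
B=[(x,.08,z) for x in(-.025,.025) for z in(.08,.12)]+[(-.022,.065,.045),(-.01,.065,.045),(-.016,.067,.060)]
print(proj('wrist',[v2w(b) for b in B],s).round(1).tolist())
save('w3c',cv2.resize(im[100:300,190:450],None,fx=3,fy=3,interpolation=cv2.INTER_CUBIC))
```

```text
t 10.88 tcp [0.5351 0.0412 0.0567] vise [-0.0183  0.0847  0.0567] tip v [-0.0183  0.0759  0.0501] z [ 0.001 -0.801 -0.599] x [-1.    -0.002  0.   ] F [-0.4  0.9 -0.5] gap -0.0002 j [ 0.33  0.75 -0.05  1.25 -0.83 -0.95]
corner v [-0.0183  0.0693  0.0589]
[[335.1, 243.1], [340.1, 189.0], [224.6, 241.4], [196.2, 189.1], [326.5, 247.0], [305.2, 246.9], [315.5, 237.8]]
```

View pics/w3c.png

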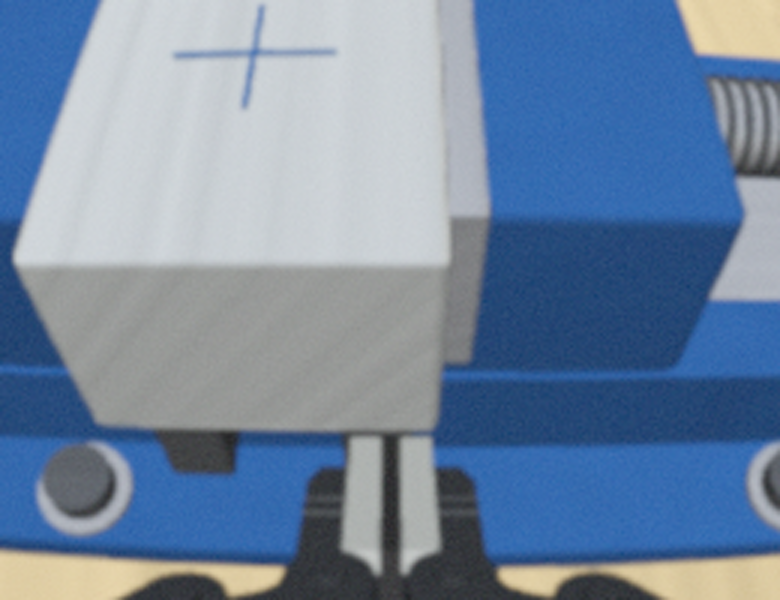

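>>> carry_out(moves=[-1, 0, -0.0008, 0.001, 0, 0, 0, -1, 0, -0.0008, 0.001, 0, 0, 0, -1, 0, -0.0007, 0.001, 0, 0, 0, -1, 0, 0, 0, 0, 0, 0, -1, 0, 0, 0, 0, 0, 0])

```text
clock: 11.55
tcp_pos: [0.535, 0.0375, 0.0567]
orientation: [-0.018, 0.036, 0.894, -0.447]
wrist_force: [-0.2, 1.2, -0.3]
finger_gap: 0.0003
```

Run:
```python
from h import *
stat(); corner(); Q=side(1,37)
print('back');plan([(tcpc([-.018,.10,.06],Q),Q),(tcpc([.018,.10,.06],Q),Q)],-1,dp=.02)
```

```text
t 11.55 tcp [0.535  0.0375 0.0567] vise [-0.0181  0.0809  0.0567] tip v [-0.0181  0.0721  0.0501] z [ 0.002 -0.8   -0.6  ] x [-1.    -0.002 -0.   ] F [-0.2  1.2 -0.3] gap 0.0003 j [ 0.32  0.75 -0.06  1.24 -0.83 -0.95]
corner v [-0.0181  0.0656  0.0589]
back
[ -1, -0.0001, 0.0099, -0.0141, -0.1, 0, 0, -1, -0.0001, 0.0099, -0.0141, -0.1, 0, 0, -1, -0.018, 0, 0, 0, 0, 0, -1, -0.018, 0, 0, 0, 0, 0, -1, 0, 0, 0, 0, 0, 0 ]
```

>>> carry_out(moves=[-1, 0, 0.01, -0.014, 0, 0, 0, -1, 0, 0.01, -0.014, 0, 0, 0, -1, -0.018, 0, 0, 0, 0, 0, -1, -0.016, 0, 0, 0, 0, 0, -1, 0, 0, 0, 0, 0, 0])

```text
clock: 12.18
tcp_pos: [0.572, 0.0685, 0.0585]
orientation: [-0.019, 0.036, 0.893, -0.449]
wrist_force: [-0.9, -0.1, -0.3]
finger_gap: -0.0001
```

Run:
```python
from h import *
stat(); corner(); Q=side(1,37)
plan([(tcpc([.018,.078,.059],Q),Q)],-1,dp=.008)
```

```text
t 12.18 tcp [0.572  0.0685 0.0585] vise [0.0162 0.1149 0.0585] tip v [0.0163 0.1061 0.0519] z [ 0.001 -0.803 -0.596] x [-1.    -0.003  0.001] F [-0.9 -0.1 -0.3] gap -0.0001 j [ 0.35  0.83  0.11  1.36 -0.82 -0.92]
corner v [0.0163 0.0995 0.0607]
[ -1, -0.0006, -0.0038, 0.0061, -0.1, 0, 0, -1, -0.0006, -0.0039, 0.0061, -0.1, 0, 0, -1, -0.0006, -0.0039, 0.0061, -0.1, 0, 0, -1, 0, 0, 0, 0, 0, 0, -1, 0, 0, 0, 0, 0, 0 ]
```

>>> carry_out(moves=[-1, -0.0006, -0.004, 0.0061, 0, 0, 0, -1, -0.0006, -0.004, 0.0061, 0, 0, 0, -1, 0, -0.003, 0.0045, 0, 0, 0, -1, 0, -0.001, 0.0013, 0, 0, 0, -1, 0, 0, 0, 0, 0, 0])

```text
clock: 12.8
tcp_pos: [0.5692, 0.0444, 0.0576]
orientation: [-0.02, 0.035, 0.892, -0.449]
wrist_force: [-0.2, -0.1, 0.1]
finger_gap: -0.0001
```

Run:
```python
from h import *
stat(); corner(); Q=side(1,37)
plan([(tcpc([.018,.0656,.059],Q),Q)],-1,dp=.0035)
```

```text
t 12.8 tcp [0.5692 0.0444 0.0576] vise [0.0154 0.0907 0.0576] tip v [0.0154 0.0818 0.0511] z [-0.    -0.803 -0.595] x [-1.    -0.002  0.004] F [-0.2 -0.1  0.1] gap -0.0001 j [ 0.31  0.8   0.05  1.3  -0.83 -0.96]
corner v [0.0155 0.0753 0.0599]
[ -1, -0.0008, -0.0017, 0.0027, -0.2, 0, 0.1, -1, -0.0008, -0.0017, 0.0027, -0.2, 0, 0.1, -1, -0.0008, -0.0017, 0.0027, -0.2, 0, 0.1, -1, 0, 0, 0, 0, 0, 0, -1, 0, 0, 0, 0, 0, 0 ]
```

>>> carry_out(moves=[-1, -0.0008, -0.0017, 0.0025, 0, 0, 0, -1, -0.0008, -0.0017, 0.0025, 0, 0, 0, -1, 0, -0.0013, 0.0018, 0, 0, 0, -1, 0, -0.0005, 0.0006, 0, 0, 0, -1, 0, 0, 0, 0, 0, 0])

```text
clock: 13.42
tcp_pos: [0.5708, 0.036, 0.0575]
orientation: [-0.019, 0.035, 0.893, -0.449]
wrist_force: [1.7, 1.1, -0.0]
finger_gap: 0.0001
```

Run:
```python
from h import *
stat(); corner()
```

```text
t 13.43 tcp [0.5708 0.036  0.0575] vise [0.0177 0.0824 0.0575] tip v [0.0177 0.0736 0.0509] z [ 0.002 -0.803 -0.597] x [-1.    -0.003  0.002] F [ 1.7  1.1 -0. ] gap 0.0001 j [ 0.3   0.79  0.04  1.28 -0.84 -0.98]
corner v [0.0177 0.0671 0.0598]
```

Small final nudge, then back off to a viewing pose and check both ends.

>>> carry_out(moves=[-1, 0, -0.001, 0.0013, 0, 0, 0, -1, 0, 0, 0, 0, 0, 0, -1, 0, 0.009, -0.013, 0, 0, 0, -1, 0, 0.012, -0.02, 0, 0, 0, -1, 0.008, 0.01, -0.02, 0, 0, 0])

```text
clock: 14.05
tcp_pos: [0.567, 0.0941, 0.0644]
orientation: [-0.02, 0.037, 0.892, -0.45]
wrist_force: [0.9, 0.1, -0.1]
finger_gap: -0.0002
```

>>> carry_out(moves=[-1, 0.008, -0.01, -0.02, 0, 0, 0, -1, 0, -0.01, -0.01, 0, 0, 0, -1, 0, 0, 0, 0, 0, 0, -1, 0, 0, 0, 0, 0, 0, -1, 0, 0, 0, 0, 0, 0])

```text
clock: 14.68
tcp_pos: [0.5599, 0.1065, 0.0979]
orientation: [-0.021, 0.036, 0.892, -0.45]
wrist_force: [-0.7, 0.0, 0.3]
finger_gap: -0.0004
```

Run:
```python
from h import *
s=stat(); im=env.read_camera('wrist')
B=[(x,.08,z) for x in(-.025,.025) for z in(.08,.12)]+[(-.022,.065,.045),(-.01,.065,.045),(.01,.065,.045),(.022,.065,.045)]
u=proj('wrist',[v2w(b) for b in B],s); print(u.round(1).tolist())
c=u[4:].mean(0).round().astype(int)-[0,12]; x0,y0=c-[65,50]; print('origin',x0,y0)
save('w4c',cv2.convertScaleAbs(cv2.resize(im[y0:y0+100,x0:x0+130],None,fx=6,fy=6,interpolation=cv2.INTER_CUBIC),alpha=1.5,beta=10))
```

```text
t 14.68 tcp [0.5599 0.1065 0.0979] vise [0.0009 0.1518 0.0979] tip v [0.0009 0.143  0.0914] z [-0.004 -0.805 -0.593] x [-1.     0.001  0.005] F [-0.7  0.   0.3] gap -0.0004 j [ 0.41  0.82  0.19  1.51 -0.79 -0.84]
[[358.1, 181.4], [365.0, 138.6], [284.1, 181.1], [278.3, 138.2], [348.4, 193.9], [333.4, 193.8], [308.1, 193.7], [293.0, 193.7]]
origin 256 132
```

View pics/w4c.png

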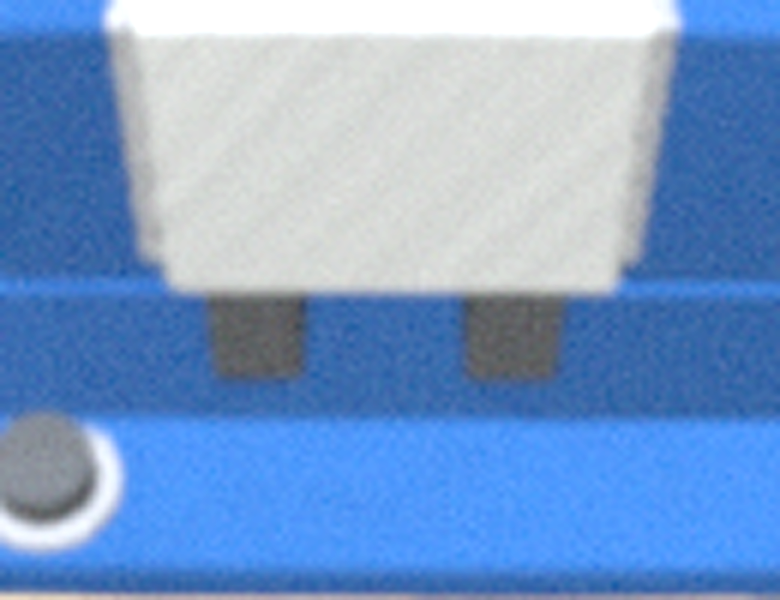

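The two ends sit side by side at (298.7,195.2) and (341.5,195.3), about 1.4 px lower than y=0.065 predicts.

Run:
```python
from h import *
s=stat(); f=lambda P:np.array(P)/6+[256,132]
print('par ends',np.array([w2v(p) for p in plane('wrist',f([[257,379],[513,380]]),.045,s)]).round(4))
print('bar top edge',np.array([w2v(p) for p in plane('wrist',f([[130,35],[650,37]]),.12,s)]).round(4))
o,d=ray('wrist',f([[130,35],[650,37],[170,291],[620,292]]),s); o=w2v(o); d=d@RV; print((o+d*((.08-o[1])/d[:,1])[:,None]).round(4))
```

```text
t 14.72 tcp [0.5598 0.1065 0.0978] vise [0.0009 0.1518 0.0978] tip v [0.0008 0.1429 0.0913] z [-0.004 -0.805 -0.593] x [-1.     0.001  0.005] F [ 1.  -0.1 -0.4] gap -0.0001 j [ 0.41  0.82  0.19  1.51 -0.79 -0.84]
par ends [[ 0.0172  0.0664  0.045 ]
 [-0.0165  0.0664  0.045 ]]
bar top edge [[ 0.0253  0.0797  0.12  ]
 [-0.0247  0.0797  0.12  ]]
[[ 0.0252  0.08    0.1203]
 [-0.0246  0.08    0.1203]
 [ 0.0247  0.08    0.0807]
 [-0.0258  0.08    0.0808]]
```

Both ends sit 13.3 mm in from the bar's end, about 1.5 mm off centre, which is good enough. Next, the mallet.

```bash
cat >> h.py <<'E'
def D(yaw): # world yaw deg of tool x, pointing down
    a=np.radians(yaw); return R.from_matrix(np.c_[[np.cos(a),np.sin(a),0],[np.sin(a),-np.cos(a),0],[0,0,-1]])
E
python3 - <<'E'
from h import *
g=np.array([.5915,-.3505,0])-.10*np.array([.9476,-.319,0])
plan([(v2w([0,.15,.24]),D(175.2)),(v2w([0,0,.26]),D(130)),(g+[0,0,.24],D(71.4))],-1)
E
```

```text
[ -1, 0.0003, -0.0193, -0.0138, -8.9, 0, 0, -1, 0.0003, -0.0169, -0.0166, -8.9, 0, 0, -1, 0.0002, -0.0141, -0.0191, -8.9, 0, 0, -1, 0.0002, -0.011, -0.021, -8.9, 0, 0, -1, 0.0002, -0.0076, -0.0225, -8.9, 0, 0 ]
[ -1, 0.0002, -0.004, -0.0234, -8.9, 0, 0, -1, 0, -0.03, -0.004, 0, 0, 9, -1, -0.0047, -0.0296, -0.004, 0, 0, 9, -1, -0.0093, -0.0285, -0.004, 0, 0, 9, -1, -0.0137, -0.0267, -0.004, 0, 0, 9 ]
[ -1, -0.0177, -0.0242, -0.004, 0, 0, 9, -1, -0.0297, -0.0357, 0.0033, 0, 0, 9.8, -1, -0.0353, -0.0301, 0.0033, 0, 0, 9.8, -1, -0.0399, -0.0237, 0.0033, 0, 0, 9.8, -1, -0.0433, -0.0166, 0.0033, 0, 0, 9.8 ]
[ -1, -0.0455, -0.009, 0.0033, 0, 0, 9.8, -1, -0.0464, -0.0012, 0.0033, 0, 0, 9.8, -1, 0, 0, 0, 0, 0, 0, -1, 0, 0, 0, 0, 0, 0, -1, 0, 0, 0, 0, 0, 0 ]
```

>>> carry_out(moves=[-1, 0, -0.019, -0.014, -8.9, 0, 0, -1, 0, -0.017, -0.0165, -8.9, 0, 0, -1, 0, -0.014, -0.019, -8.9, 0, 0, -1, 0, -0.011, -0.021, -8.9, 0, 0, -1, 0, -0.0075, -0.0225, -8.9, 0, 0])

```text
clock: 15.35
tcp_pos: [0.5589, 0.1051, 0.2073]
orientation: [-0.014, 0.039, 0.997, -0.072]
wrist_force: [-0.5, -0.2, -0.3]
finger_gap: 0.0001
```

>>> carry_out(moves=[-1, 0, -0.004, -0.023, -8.9, 0, 0, -1, 0, -0.03, 0, 0, 0, 9, -1, -0.005, -0.03, 0, 0, 0, 9, -1, -0.009, -0.0285, 0, 0, 0, 9, -1, -0.014, -0.027, 0, 0, 0, 9])

```text
clock: 15.98
tcp_pos: [0.549, -0.022, 0.2329]
orientation: [-0.01, 0.357, 0.934, 0.006]
wrist_force: [-0.4, -0.4, 0.0]
finger_gap: 0.0002
```

>>> carry_out(moves=[-1, -0.018, -0.024, 0, 0, 0, 9, -1, -0.03, -0.036, 0, 0, 0, 9.8, -1, -0.035, -0.03, 0, 0, 0, 9.8, -1, -0.04, -0.024, 0, 0, 0, 9.8, -1, -0.043, -0.0165, 0, 0, 0, 9.8])

```text
clock: 16.6
tcp_pos: [0.5043, -0.2402, 0.2278]
orientation: [-0.013, 0.717, 0.697, 0.0]
wrist_force: [1.2, -0.1, 0.1]
finger_gap: 0.0002
```

Run:
```python
from h import *
stat()
g=np.array([.5915,-.3505,0])-.10*np.array([.9476,-.319,0])
plan([(g+[0,0,.24],D(71.4))],1)
```

```text
t 16.6 tcp [ 0.5043 -0.2402  0.2278] vise [-0.0256 -0.1983  0.2278] tip v [-0.0258 -0.1981  0.2168] z [-0.019  0.017 -1.   ] x [-0.053  0.998  0.018] F [ 1.2 -0.1  0.1] gap 0.0002 j [-0.59  0.31 -0.    1.29  0.01 -0.56]
[ 1, -0.0392, -0.0027, -0.0068, -0.6, -0.4, 8.5, 1, -0.0392, 0.0031, -0.0065, -0.6, -0.4, 8.5, 1, 0, 0, 0, 0, 0, 0, 1, 0, 0, 0, 0, 0, 0, 1, 0, 0, 0, 0, 0, 0 ]
```

>>> carry_out(moves=[1, -0.026, -0.001, -0.002, -0.5, -0.3, 6, 1, -0.026, 0.002, -0.004, -0.5, -0.3, 6, 1, -0.02, 0, 0, 0, 0, 5, 1, 0, 0, 0, 0, 0, 0, 1, 0, 0, 0, 0, 0, 0])

```text
clock: 17.23
tcp_pos: [0.4919, -0.3177, 0.2304]
orientation: [-0.005, 0.818, 0.576, 0.0]
wrist_force: [-0.4, -0.6, 0.6]
finger_gap: 0.0852
```

Run:
```python
from h import *
s=stat(); im=env.read_camera('wrist'); s2=stat(); save('w5',im)
a=np.array([.5915,-.3505,0]);x=np.array([.9476,-.319,0])
print(proj('wrist',[a+[0,0,.102],a-.03*x+[0,0,.071],a-.235*x+[0,0,.071]],s).round(1).tolist())
```

```text
t 17.23 tcp [ 0.4919 -0.3177  0.2304] vise [-0.0315 -0.2766  0.2304] tip v [-0.0316 -0.2765  0.2194] z [-0.006  0.007 -1.   ] x [0.258 0.966 0.006] F [-0.4 -0.6  0.6] gap 0.0852 j [-0.71  0.34  0.06  1.3   0.   -0.37]
t 17.27 tcp [ 0.492  -0.3176  0.2304] vise [-0.0314 -0.2764  0.2304] tip v [-0.0315 -0.2764  0.2194] z [-0.006  0.007 -1.   ] x [0.257 0.966 0.005] F [ 0.6 -0.1  0.1] gap 0.0854 j [-0.71  0.34  0.06  1.3   0.   -0.37]
[[321.4, 292.4], [320.7, 252.7], [316.8, 49.8]]
```

View pics/w5.png

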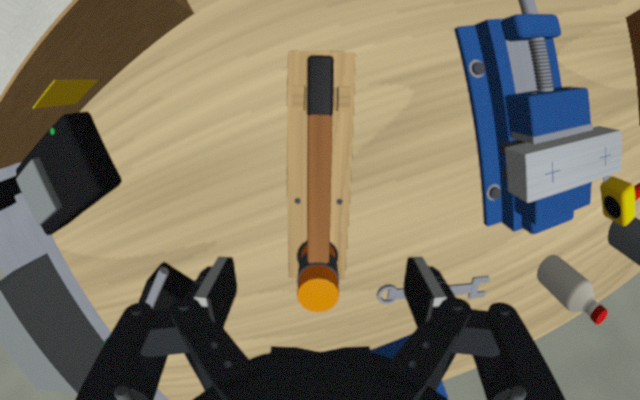

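The head's top is at (318,292). The handle's midline runs from about (318,245) to (320,58), lying centred between the open fingers.

Run:
```python
from h import *
s=env.get_state(); im=cv2.imread('pics/w5.png'); hsv=cv2.cvtColor(im,cv2.COLOR_BGR2HSV)
def row(v,m): u=np.where(m[v,295:345])[0]+295; return (u[0]+u[-1])/2 if len(u) else None
m=cv2.inRange(hsv,(0,90,30),(14,255,175))
P=[(row(v,m),v) for v in (130,160,190,220,235)]; print(P,[np.ptp(np.where(m[v,295:345])[0]) for v in (130,190,235)])
bl=cv2.inRange(hsv,(0,0,0),(179,255,60)); P2=[(row(v,bl),v) for v in (65,80,105)]; print(P2)
h=plane('wrist',P+P2,.071,s); print(h.round(4))
o=cv2.inRange(hsv,(8,180,190),(20,255,255)); c=max(cv2.findContours(o,0,2)[0],key=cv2.contourArea); (u,v),r=cv2.minEnclosingCircle(c); print(u,v,r,cv2.boundingRect(c))
hd=plane('wrist',[[u,v],[u-r,v],[u+r,v]],.102,s); print('head',hd.round(4))
k=np.polyfit(h[:,0],h[:,1],1); print('yaw',np.degrees(np.arctan(k[0])),'line y at head x',np.polyval(k,hd[0,0]))
```

```text
[(np.float64(319.0), 130), (np.float64(318.0), 160), (np.float64(318.5), 190), (np.float64(316.5), 220), (np.float64(318.0), 235)] [np.int64(22), np.int64(21), np.int64(18)]
[(np.float64(319.5), 65), (np.float64(320.0), 80), (np.float64(319.5), 105)]
[[ 0.4414 -0.2992  0.071 ]
 [ 0.4684 -0.3098  0.071 ]
 [ 0.4969 -0.3195  0.071 ]
 [ 0.5262 -0.3321  0.071 ]
 [ 0.5425 -0.3364  0.071 ]
 [ 0.3835 -0.278   0.071 ]
 [ 0.3971 -0.2824  0.071 ]
 [ 0.4193 -0.2908  0.071 ]]
317.5 294.0 19.9061279296875 (298, 279, 40, 33)
head [[ 0.5921 -0.3548  0.102 ]
 [ 0.5854 -0.3741  0.102 ]
 [ 0.5992 -0.3356  0.102 ]]
yaw -20.524305509243728 line y at head x -0.3557048473863762
```

Run:
```python
from h import *
g=np.array([.5395,-.3356,0])
plan([(g+[0,0,.15],D(69.5)),(g+[0,0,.075],D(69.5))],1,dp=.035)
```

```text
[ 1, -0.0005, 0.0171, 0.0267, -0.1, -0.1, 0.3, 1, -0.0003, 0.0171, 0.0267, -0.1, -0.1, 0.3, 1, -0.0002, 0.017, 0.0268, -0.1, -0.1, 0.3, 1, 0, 0, 0.025, 0, 0, 0, 1, 0, 0, 0.025, 0, 0, 0 ]
[ 1, 0, 0, 0.025, 0, 0, 0, 1, 0, 0, 0, 0, 0, 0, 1, 0, 0, 0, 0, 0, 0, 1, 0, 0, 0, 0, 0, 0, 1, 0, 0, 0, 0, 0, 0 ]
```

>>> carry_out(moves=[1, -0.0005, 0.017, 0.0267, 0, 0, 0.3, 1, -0.0003, 0.017, 0.0267, 0, 0, 0.3, 1, 0, 0.017, 0.02, 0, 0, 0.3, 1, 0, 0, 0.01, 0, 0, 0, 1, 0, 0, 0, 0, 0, 0])

```text
clock: 17.9
tcp_pos: [0.5414, -0.3308, 0.1456]
orientation: [-0.004, 0.82, 0.573, 0.0]
wrist_force: [0.1, 0.7, -0.5]
finger_gap: 0.0856
```

Run:
```python
from h import *
s=stat()
g=np.array([.5395,-.3356,0])
plan([(g+[0,0,.09],D(69.5)),(g+[0,0,.05],D(69.5))],1,dp=.02)
```

```text
t 17.9 tcp [ 0.5414 -0.3308  0.1456] vise [ 0.019  -0.2855  0.1456] tip v [ 0.0189 -0.2854  0.1346] z [-0.005  0.007 -1.   ] x [0.264 0.965 0.005] F [ 0.1  0.7 -0.5] gap 0.0856 j [-0.68  0.48  0.05  1.15  0.   -0.33]
[ 1, -0.0018, 0.0001, 0.0185, -0.1, -0.1, 0.1, 1, -0.0018, 0, 0.0185, -0.1, -0.1, 0.1, 1, -0.0018, 0, 0.0185, -0.1, -0.1, 0.1, 1, 0, 0, 0.02, 0, 0, 0, 1, 0, 0, 0.02, 0, 0, 0 ]
```

>>> carry_out(moves=[1, -0.002, 0, 0.018, 0.1, -0.3, 0.1, 1, -0.002, 0, 0.018, 0.2, -0.3, 0.1, 1, -0.001, 0, 0.018, 0, 0, 0, 1, 0, 0, 0.018, 0, 0, 0, 1, 0, 0, 0.01, 0, 0, 0])

```text
clock: 18.52
tcp_pos: [0.5395, -0.3357, 0.0661]
orientation: [-0.0, 0.82, 0.572, -0.005]
wrist_force: [-0.1, -0.5, -0.4]
finger_gap: 0.0854
```

Run:
```python
from h import *
s=stat()
g=np.array([.5395,-.3356,0])
plan([(g+[0,0,.05],D(69.5))],1,dp=.02)
```

```text
t 18.52 tcp [ 0.5395 -0.3357  0.0661] vise [ 0.0174 -0.2906  0.0661] tip v [ 0.0173 -0.2907  0.0551] z [-0.008 -0.006 -1.   ] x [ 0.266  0.964 -0.008] F [-0.1 -0.5 -0.4] gap 0.0854 j [-0.68  0.53 -0.07  0.98 -0.01 -0.33]
[ 1, 0.0003, 0.0001, 0.0161, -0.4, 0.5, 0.3, 1, 0, 0, 0, 0, 0, 0, 1, 0, 0, 0, 0, 0, 0, 1, 0, 0, 0, 0, 0, 0, 1, 0, 0, 0, 0, 0, 0 ]
```

>>> carry_out(moves=[1, 0, 0, 0.008, -0.2, 0.3, 0.2, 1, 0, 0, 0.007, -0.2, 0.2, 0.1, 1, 0, 0, 0, 0, 0, 0, 1, 0, 0, 0, 0, 0, 0, -1, 0, 0, 0, 0, 0, 0], squeeze=60)

```text
clock: 19.15
tcp_pos: [0.5397, -0.3363, 0.0515]
orientation: [0.001, 0.822, 0.57, 0.001]
wrist_force: [0.1, -0.7, 0.4]
finger_gap: 0.0698
```

>>> carry_out(moves=[-1, 0, 0, 0, 0, 0, 0, -1, 0, 0, 0, 0, 0, 0, -1, 0, 0, 0, 0, 0, 0, -1, 0, 0, 0, 0, 0, 0, -1, 0, 0, 0, 0, 0, 0], squeeze=115)

```text
clock: 19.77
tcp_pos: [0.5403, -0.3363, 0.0525]
orientation: [0.002, 0.822, 0.57, 0.001]
wrist_force: [-0.3, 0.6, 0.8]
finger_gap: 0.0224
```

Run:
```python
from h import *
s=stat(); print(s['orientation'], s['ft_torque'])
```

```text
t 19.77 tcp [ 0.5403 -0.3363  0.0525] vise [ 0.0183 -0.2911  0.0525] tip v [ 0.0183 -0.2911  0.0415] z [ 0.004 -0.001 -1.   ] x [0.271 0.963 0.   ] F [-0.3  0.6  0.8] gap 0.0224 j [-0.68  0.54 -0.09  0.94  0.   -0.33]
[0.00160932 0.82150895 0.57019177 0.0013461 ] [0.05138877 0.03055975 0.04515817]
```

```bash
cat >> h.py <<'E'
def head_px():
    hsv=cv2.cvtColor(env.read_camera('wrist'),cv2.COLOR_RGB2HSV); o=cv2.inRange(hsv,(5,150,80),(20,255,255)); o[:230]=0
    c=max(cv2.findContours(o,0,2)[0],key=cv2.contourArea); m=cv2.moments(c); print('head px',round(m['m10']/m['m00'],2),round(m['m01']/m['m00'],2),m['m00'],cv2.boundingRect(c))
def htcp(v): # tcp xy for mallet head axis at vise xy, yaw 69.5, face height z
    a=np.radians(69.5); return v2w([v[0],v[1],0])-.055*np.array([np.sin(a),-np.cos(a),0])+[0,0,v[2]+.0405]
def face():
    s=env.get_state(); p,r=pose(s); M=r.as_matrix(); h=w2v(p+.055*M[:,1]+.0405*M[:,2]); print('t',round(s['clock'],2),'head v',h.round(4),'F',np.round(s['wrist_force'],1),'M',np.round(s['ft_torque'],2),'gap',round(s['finger_gap'],4),'tz',M[:,2].round(3))
E
python3 - <<'E'
from h import *
head_px(); p,r=pose()
up=p+[0,0,.15]
plan([(up,D(69.5))],-1,dp=.035)
E
```

```text
head px 319.62 284.97 5464.0 (292, 230, 56, 117)
[ -1, 0, 0.0001, -0.03, 0, 0, 0, -1, 0, 0.0001, -0.03, 0, 0, 0, -1, 0, 0.0001, -0.03, 0, 0, 0, -1, 0, 0, -0.03, 0, 0, 0, -1, 0, 0, -0.03, 0, 0, 0 ]
```

>>> carry_out(moves=[-1, 0, 0, -0.012, 0, 0, 0, -1, 0, 0, -0.028, 0, 0, 0, -1, 0, 0, -0.035, 0, 0, 0, -1, 0, 0, -0.03, 0, 0, 0, -1, 0, 0, -0.01, 0, 0, 0])

```text
clock: 20.45
tcp_pos: [0.5352, -0.3331, 0.1649]
orientation: [-0.006, 0.822, 0.57, -0.001]
wrist_force: [0.1, -0.6, -6.9]
finger_gap: 0.022
```

Run:
```python
from h import *
head_px(); face()
plan([(htcp([0,.06,.17]),D(69.5))],-1,dp=.05)
```

```text
head px 297.74 284.4 537.5 (293, 230, 14, 115)
t 20.5 head v [ 0.0655 -0.3029  0.1242] F [ 0.9  0.1 -5.6] M [ 0.05  0.07 -0.02] gap 0.0223 tz [-0.009  0.009 -1.   ]
[ -1, 0.0415, -0.0203, -0.0052, -0.1, 0, 0, -1, 0.0415, -0.0203, -0.0053, -0.1, 0, 0, -1, 0.0415, -0.0203, -0.0053, -0.1, 0, 0, -1, 0.0415, -0.0203, -0.0054, -0.1, 0, 0, -1, 0.0415, -0.0203, -0.0054, -0.1, 0, 0 ]
[ -1, 0.0415, -0.0203, -0.0055, -0.1, 0, 0, -1, 0.0415, -0.0203, -0.0055, -0.1, 0, 0, -1, 0.0415, -0.0203, -0.0056, -0.1, 0, 0, -1, 0, 0, 0, 0, 0, 0, -1, 0, 0, 0, 0, 0, 0 ]
```

>>> carry_out(moves=[-1, 0, 0, -0.03, 0, 0, 0, -1, 0.0415, -0.0203, -0.018, 0, 0, 0, -1, 0.0415, -0.0203, 0, 0, 0, 0, -1, 0.0415, -0.0203, 0, 0, 0, 0, -1, 0.0415, -0.0203, 0, 0, 0, 0])

```text
clock: 21.12
tcp_pos: [0.5147, -0.1468, 0.2084]
orientation: [-0.012, 0.824, 0.567, -0.004]
wrist_force: [0.7, 0.3, -6.3]
finger_gap: 0.0222
```

>>> carry_out(moves=[-1, 0.0415, -0.0203, 0, 0, 0, 0, -1, 0.0415, -0.0203, 0, 0, 0, 0, -1, 0.03, -0.012, 0, 0, 0, 0, -1, 0, 0, 0, 0, 0, 0, -1, 0, 0, 0, 0, 0, 0])

```text
clock: 21.75
tcp_pos: [0.4998, -0.0144, 0.2036]
orientation: [-0.017, 0.822, 0.569, -0.008]
wrist_force: [-0.6, -0.8, -6.5]
finger_gap: 0.0223
```

Run:
```python
from h import *
s=env.get_state(); im=env.read_camera('wrist'); save('w6',im[150:,150:550]); face()
plan([(htcp([0,.06,.15]),D(69.5)),(htcp([0,.06,.128]),D(69.5))],-1,dp=.02)
```

```text
t 21.8 head v [0.0025 0.0119 0.1611] F [ 0.1  0.5 -6.5] M [0.05 0.18 0.01] gap 0.0224 tz [-0.032  0.02  -0.999]
[ -1, 0.0152, -0.0056, 0.0047, -0.7, -0.1, -0.1, -1, 0.0152, -0.0056, 0.0046, -0.7, -0.1, -0.1, -1, 0.0152, -0.0056, 0.0045, -0.7, -0.1, -0.1, -1, 0, 0, 0.011, 0, 0, 0, -1, 0, 0, 0.011, 0, 0, 0 ]
```

View pics/w6.png

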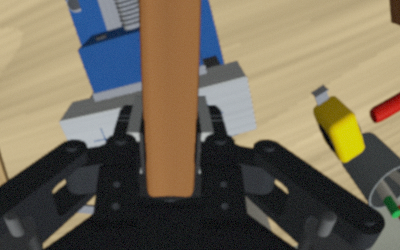

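Handle held squarely between the pads; the head is hidden under the gripper body.

>>> carry_out(moves=[-1, 0.0152, -0.0056, 0.001, -0.7, 0, 0, -1, 0.0152, -0.0056, 0.001, -0.7, 0, 0, -1, 0.0152, -0.0056, 0.001, -0.7, 0, 0, -1, 0, 0, 0.005, 0, 0, 0, -1, 0, 0, 0, 0, 0, 0])

```text
clock: 22.42
tcp_pos: [0.4999, 0.0361, 0.1951]
orientation: [-0.002, 0.823, 0.568, 0.003]
wrist_force: [-0.3, 1.0, -6.0]
finger_gap: 0.0223
```

Run:
```python
from h import *
face()
plan([(htcp([0,.06,.13]),D(69.5))],-1,dp=.008)
```

```text
t 22.43 head v [-0.      0.0617  0.1547] F [-0.3  1.  -6. ] M [0.01 0.18 0.02] gap 0.0223 tz [ 0.003  0.006 -1.   ]
[ -1, -0.0005, 0.0001, 0.0062, 0, -0.1, -0.1, -1, -0.0005, 0.0001, 0.0062, 0, -0.1, -0.1, -1, -0.0004, 0.0001, 0.0062, 0, -0.1, -0.1, -1, -0.0004, 0.0001, 0.0062, 0, -0.1, -0.1, -1, 0, 0, 0, 0, 0, 0 ]
```

>>> carry_out(moves=[-1, 0, 0, 0.008, 0, 0, 0, -1, 0, 0, 0.008, 0, 0, 0, -1, 0, 0, 0.006, 0, 0, 0, -1, 0, 0, 0.003, 0, 0, 0, -1, 0, 0, 0, 0, 0, 0])

```text
clock: 23.05
tcp_pos: [0.4999, 0.0353, 0.1678]
orientation: [-0.002, 0.824, 0.567, 0.003]
wrist_force: [-0.5, 0.6, -5.8]
finger_gap: 0.0221
```

Run:
```python
from h import *
face()
```

```text
t 23.05 head v [0.     0.0608 0.1273] F [-0.5  0.6 -5.8] M [0.07 0.09 0.  ] gap 0.0221 tz [ 0.002  0.006 -1.   ]
```

>>> carry_out(moves=[-1, 0, 0, 0.001, 0, 0, 0, -1, 0, 0, 0.001, 0, 0, 0, -1, 0, 0, 0.001, 0, 0, 0, -1, 0, 0, 0.001, 0, 0, 0, -1, 0, 0, 0.001, 0, 0, 0])

```text
clock: 23.68
tcp_pos: [0.5005, 0.0352, 0.1632]
orientation: [-0.001, 0.824, 0.567, 0.003]
wrist_force: [-0.1, -1.0, -6.3]
finger_gap: 0.0223
```

>>> carry_out(moves=[-1, 0, 0, 0.001, 0, 0, 0, -1, 0, 0, 0.001, 0, 0, 0, -1, 0, 0, 0.001, 0, 0, 0, -1, 0, 0, 0.001, 0, 0, 0, -1, 0, 0, 0.001, 0, 0, 0])

```text
clock: 24.3
tcp_pos: [0.5004, 0.0357, 0.1604]
orientation: [-0.001, 0.824, 0.567, 0.004]
wrist_force: [-3.4, 0.8, 3.5]
finger_gap: 0.0224
```

Run:
```python
from h import *
face()
```

```text
t 24.3 head v [0.0007 0.0612 0.1201] F [-3.4  0.8  3.5] M [ 0.07  0.76 -0.05] gap 0.0224 tz [ 0.006  0.006 -1.   ]
```

>>> carry_out(moves=[-1, 0, 0, 0.001, 0, 0, 0, -1, 0, 0, 0.001, 0, 0, 0, -1, 0, 0, 0.001, 0, 0, 0, -1, 0, 0, 0.001, 0, 0, 0, -1, 0, 0, 0.001, 0, 0, 0])

```text
clock: 24.92
tcp_pos: [0.5004, 0.0358, 0.1555]
orientation: [-0.001, 0.824, 0.567, 0.004]
wrist_force: [-3.0, 2.3, 4.5]
finger_gap: 0.0221
```

Run:
```python
from h import *
face()
```

```text
t 24.93 head v [0.0006 0.0614 0.1152] F [-3.   2.3  4.5] M [ 0.2   0.81 -0.03] gap 0.0221 tz [ 0.006  0.006 -1.   ]
```

>>> carry_out(moves=[-1, 0, 0, -0.014, 0, 0, 0, -1, -0.0385, 0.0108, -0.004, 0, 0, 0, -1, -0.0385, 0.0108, 0, 0, 0, 0, -1, -0.03, 0.0108, 0, 0, 0, 0, -1, 0, 0, 0, 0, 0, 0])

```text
clock: 25.55
tcp_pos: [0.4946, -0.0797, 0.1726]
orientation: [0.0, 0.823, 0.568, 0.004]
wrist_force: [0.8, 0.4, -5.8]
finger_gap: 0.0222
```

Run:
```python
from h import *
face()
plan([(htcp([0,-.06,.128]),D(69.5))],-1,dp=.008)
```

```text
t 25.55 head v [ 0.0045 -0.0541  0.1324] F [ 0.8  0.4 -5.8] M [ 0.06  0.23 -0.01] gap 0.0222 tz [ 0.007  0.004 -1.   ]
[ -1, -0.0035, -0.0013, 0.002, 0.2, -0.2, -0.1, -1, -0.0034, -0.0013, 0.002, 0.2, -0.2, -0.1, -1, 0, 0, 0, 0, 0, 0, -1, 0, 0, 0, 0, 0, 0, -1, 0, 0, 0, 0, 0, 0 ]
```

>>> carry_out(moves=[-1, -0.0035, -0.002, 0.002, 0.2, -0.2, 0, -1, -0.0035, -0.002, 0.002, 0.2, -0.2, 0, -1, 0, 0, 0.001, 0, 0, 0, -1, 0, 0, 0.001, 0, 0, 0, -1, 0, 0, 0.001, 0, 0, 0])

```text
clock: 26.18
tcp_pos: [0.4879, -0.083, 0.1647]
orientation: [-0.001, 0.822, 0.569, -0.001]
wrist_force: [-0.3, -0.6, -7.0]
finger_gap: 0.0229
```

Run:
```python
from h import *
face()
```

```text
t 26.18 head v [-0.0022 -0.058   0.1241] F [-0.3 -0.6 -7. ] M [0.04 0.16 0.02] gap 0.0229 tz [-0.003  0.001 -1.   ]
```

>>> carry_out(moves=[-1, 0, 0, 0.001, 0, 0, 0, -1, 0, 0, 0.001, 0, 0, 0, -1, 0, 0, 0.001, 0, 0, 0, -1, 0, 0, 0.001, 0, 0, 0, -1, 0, 0, 0.001, 0, 0, 0])

```text
clock: 26.8
tcp_pos: [0.4881, -0.0828, 0.1595]
orientation: [-0.001, 0.822, 0.569, -0.001]
wrist_force: [1.3, -0.4, -7.2]
finger_gap: 0.022
```

Run:
```python
from h import *
face()
```

```text
t 26.8 head v [-0.002  -0.0577  0.1188] F [ 1.3 -0.4 -7.2] M [ 0.09  0.21 -0.04] gap 0.022 tz [-0.003  0.001 -1.   ]
```

>>> carry_out(moves=[-1, 0, 0, 0.001, 0, 0, 0, -1, 0, 0, 0.001, 0, 0, 0, -1, 0, 0, 0.0005, 0, 0, 0, -1, 0, 0, 0.0005, 0, 0, 0, -1, 0, 0, 0.0005, 0, 0, 0])

```text
clock: 27.42
tcp_pos: [0.488, -0.0828, 0.1558]
orientation: [-0.001, 0.822, 0.569, -0.001]
wrist_force: [-1.5, 0.4, -4.0]
finger_gap: 0.0222
```

Run:
```python
from h import *
face()
```

```text
t 27.43 head v [-0.0022 -0.0578  0.1152] F [-1.5  0.4 -4. ] M [ 0.09  0.31 -0.03] gap 0.0222 tz [-0.003  0.001 -1.   ]
```

>>> carry_out(moves=[-1, 0, 0, 0.001, 0, 0, 0, -1, 0, 0, 0.001, 0, 0, 0, -1, 0, 0, 0.001, 0, 0, 0, -1, 0, 0, 0.001, 0, 0, 0, -1, 0, 0, 0.001, 0, 0, 0])

```text
clock: 28.05
tcp_pos: [0.4879, -0.0827, 0.1555]
orientation: [0.0, 0.822, 0.569, -0.0]
wrist_force: [-5.0, 1.6, 4.0]
finger_gap: 0.0225
```

Run:
```python
from h import *
face()
```

```text
t 28.05 head v [-0.0021 -0.0577  0.115 ] F [-5.   1.6  4. ] M [ 0.24  0.91 -0.03] gap 0.0225 tz [ 0.    -0.001 -1.   ]
```

>>> carry_out(moves=[-1, 0, 0, 0.0015, 0, 0, 0, -1, 0, 0, 0.002, 0, 0, 0, -1, 0, 0, 0.002, 0, 0, 0, -1, 0, 0, 0.002, 0, 0, 0, -1, 0, 0, 0.002, 0, 0, 0])

```text
clock: 28.68
tcp_pos: [0.4875, -0.0825, 0.1551]
orientation: [0.004, 0.822, 0.57, 0.002]
wrist_force: [-6.8, 2.1, 12.0]
finger_gap: 0.0222
```

Run:
```python
from h import *
face()
```

```text
t 28.68 head v [-0.0022 -0.0577  0.115 ] F [-6.8  2.1 12. ] M [ 0.34  1.37 -0.08] gap 0.0222 tz [ 0.007 -0.004 -1.   ]
```

>>> carry_out(moves=[-1, 0, 0, 0.002, 0.3, 0, 0, -1, 0, 0, 0.0022, 0.3, 0, 0, -1, 0, 0, 0.0025, 0.3, 0, 0, -1, 0, 0, 0.0025, 0.3, 0, 0, -1, 0, 0, 0.0025, 0.3, 0, 0])

```text
clock: 29.3
tcp_pos: [0.4879, -0.0827, 0.1556]
orientation: [-0.003, 0.822, 0.57, -0.003]
wrist_force: [-9.8, 2.3, 15.8]
finger_gap: 0.0225
```

Run:
```python
from h import *
face()
```

```text
t 29.3 head v [-0.0024 -0.0577  0.1146] F [-9.8  2.3 15.8] M [ 0.41  1.32 -0.13] gap 0.0225 tz [-0.008  0.001 -1.   ]
```

>>> carry_out(moves=[-1, 0, 0, -0.012, 0, 0, 0, -1, 0.0385, -0.0108, -0.003, 0, 0, 0, -1, 0.0385, -0.0108, 0, 0, 0, 0, -1, 0.036, -0.01, 0, 0, 0, 0, -1, 0, 0, 0, 0, 0, 0])

```text
clock: 29.92
tcp_pos: [0.5012, 0.0362, 0.1716]
orientation: [-0.001, 0.823, 0.568, -0.001]
wrist_force: [-0.1, -0.8, -6.2]
finger_gap: 0.0221
```

Run:
```python
from h import *
face()
plan([(htcp([0,.06,.117]),D(69.5))],-1,dp=.008)
```

```text
t 29.93 head v [0.001  0.0617 0.1308] F [-0.1 -0.8 -6.2] M [-0.02  0.2   0.02] gap 0.0221 tz [-0.004  0.001 -1.   ]
[ -1, -0.0011, -0.0003, 0.007, -0.1, 0, -0.1, -1, -0.0011, -0.0003, 0.007, -0.1, 0, -0.1, -1, 0, 0, 0, 0, 0, 0, -1, 0, 0, 0, 0, 0, 0, -1, 0, 0, 0, 0, 0, 0 ]
```

>>> carry_out(moves=[-1, -0.001, 0, 0.005, -0.1, 0, 0, -1, -0.001, 0, 0.004, 0, 0, 0, -1, 0, 0, 0.002, 0, 0, 0, -1, 0, 0, 0.001, 0, 0, 0, -1, 0, 0, 0.001, 0, 0, 0])

```text
clock: 30.55
tcp_pos: [0.5004, 0.0317, 0.1569]
orientation: [-0.001, 0.824, 0.567, -0.002]
wrist_force: [0.5, -0.9, -7.2]
finger_gap: 0.0221
```

Run:
```python
from h import *
face()
```

```text
t 30.55 head v [0.0006 0.057  0.1163] F [ 0.5 -0.9 -7.2] M [ 0.07  0.17 -0.03] gap 0.0221 tz [-0.003 -0.001 -1.   ]
```

>>> carry_out(moves=[-1, 0, 0, 0.0008, 0, 0, 0, -1, 0, 0, 0.0008, 0, 0, 0, -1, 0, 0, 0.0008, 0, 0, 0, -1, 0, 0, 0.0008, 0, 0, 0, -1, 0, 0, 0.0008, 0, 0, 0])

```text
clock: 31.18
tcp_pos: [0.5004, 0.0316, 0.1555]
orientation: [0.0, 0.824, 0.567, -0.001]
wrist_force: [-6.2, 0.9, 5.3]
finger_gap: 0.0222
```

Run:
```python
from h import *
face()
```

```text
t 31.18 head v [0.0007 0.0569 0.115 ] F [-6.2  0.9  5.3] M [ 0.04  1.01 -0.07] gap 0.0222 tz [-0.001 -0.001 -1.   ]
```

>>> carry_out(moves=[-1, 0, 0, 0.0015, 0.2, 0, 0, -1, 0, 0, 0.0022, 0.3, 0, 0, -1, 0, 0, 0.0025, 0.3, 0, 0, -1, 0, 0, 0.0028, 0.3, 0, 0, -1, 0, 0, 0.0028, 0.3, 0, 0])

```text
clock: 31.8
tcp_pos: [0.5004, 0.0317, 0.1556]
orientation: [-0.006, 0.824, 0.567, -0.005]
wrist_force: [-11.4, 1.4, 19.5]
finger_gap: 0.0222
```

Run:
```python
from h import *
face()
```

```text
t 31.8 head v [0.0002 0.0571 0.1143] F [-11.4   1.4  19.5] M [-0.25  1.47 -0.23] gap 0.0222 tz [-0.015  0.004 -1.   ]
```

>>> carry_out(moves=[-1, 0, 0, 0.003, 0, 0, 0, -1, 0, 0, 0.0034, 0, 0, 0, -1, 0, 0, 0.0036, 0, 0, 0, -1, 0, 0, 0.0036, 0, 0, 0, -1, 0, 0, 0.0036, 0, 0, 0])

```text
clock: 32.42
tcp_pos: [0.5002, 0.0317, 0.1552]
orientation: [-0.0, 0.823, 0.567, -0.001]
wrist_force: [-13.3, 2.0, 24.1]
finger_gap: 0.0225
```

Run:
```python
from h import *
face()
```

```text
t 32.42 head v [0.0005 0.0571 0.1146] F [-13.3   2.   24.1] M [-0.17  2.17 -0.13] gap 0.0225 tz [-0.002 -0.    -1.   ]
```

>>> carry_out(moves=[-1, 0, 0, -0.012, 0, 0, 0, -1, -0.0385, 0.0108, -0.003, 0, 0, 0, -1, -0.0385, 0.0108, 0, 0, 0, 0, -1, -0.032, 0.009, 0, 0, 0, 0, -1, 0, 0, 0, 0, 0, 0])

```text
clock: 33.05
tcp_pos: [0.4925, -0.0839, 0.17]
orientation: [0.001, 0.823, 0.569, 0.001]
wrist_force: [1.4, -0.3, -6.3]
finger_gap: 0.022
```

Run:
```python
from h import *
face()
plan([(htcp([0,-.06,.117]),D(69.5))],-1,dp=.008)
```

```text
t 33.05 head v [ 0.0027 -0.0586  0.1296] F [ 1.4 -0.3 -6.3] M [ 0.14  0.2  -0.05] gap 0.022 tz [ 0.002 -0.    -1.   ]
[ -1, -0.0011, -0.0011, 0.0062, 0.1, 0, -0.1, -1, -0.0011, -0.0011, 0.0062, 0.1, 0, -0.1, -1, 0, 0, 0, 0, 0, 0, -1, 0, 0, 0, 0, 0, 0, -1, 0, 0, 0, 0, 0, 0 ]
```

>>> carry_out(moves=[-1, -0.001, -0.001, 0.005, 0, 0, 0, -1, -0.001, -0.001, 0.004, 0, 0, 0, -1, 0, 0, 0.001, 0, 0, 0, -1, 0, 0, 0.001, 0, 0, 0, -1, 0, 0, 0.001, 0, 0, 0])

```text
clock: 33.67
tcp_pos: [0.4897, -0.0826, 0.1558]
orientation: [-0.001, 0.822, 0.57, 0.001]
wrist_force: [-0.5, 0.4, -5.0]
finger_gap: 0.0219
```

>>> carry_out(moves=[-1, 0, 0, 0.001, 0, 0, 0, -1, 0, 0, 0.001, 0, 0, 0, -1, 0, 0, 0.0015, 0, 0, 0, -1, 0, 0, 0.002, 0.2, 0, 0, -1, 0, 0, 0.0025, 0.2, 0, 0])

```text
clock: 34.3
tcp_pos: [0.4895, -0.0825, 0.1554]
orientation: [-0.001, 0.822, 0.57, -0.0]
wrist_force: [-9.4, 3.3, 18.4]
finger_gap: 0.0222
```

Run:
```python
from h import *
face()
```

```text
t 34.3 head v [-0.0005 -0.0572  0.1148] F [-9.4  3.3 18.4] M [ 0.35  1.66 -0.07] gap 0.0222 tz [-0.001  0.001 -1.   ]
```

>>> carry_out(moves=[-1, 0, 0, 0.0025, 0.3, 0, 0, -1, 0, 0, 0.003, 0.3, 0, 0, -1, 0, 0, 0.0034, 0.2, 0, 0, -1, 0, 0, 0.0036, 0, 0, 0, -1, 0, 0, 0.0036, 0, 0, 0])

```text
clock: 34.92
tcp_pos: [0.4895, -0.0825, 0.1553]
orientation: [-0.001, 0.821, 0.57, -0.001]
wrist_force: [-12.6, 3.5, 22.3]
finger_gap: 0.0219
```

Run:
```python
from h import *
face()
```

```text
t 34.92 head v [-0.0006 -0.0572  0.1147] F [-12.6   3.5  22.3] M [ 0.46  1.96 -0.1 ] gap 0.0219 tz [-0.003  0.    -1.   ]
```

>>> carry_out(moves=[-1, 0, 0, -0.02, 0, 0, 0, -1, 0, 0, -0.025, 0, 0, 0, -1, -0.03, 0.014, -0.015, 0, 0, 0, -1, -0.04, 0.02, 0, 0, 0, 0, -1, -0.04, 0.02, 0, 0, 0, 0])

```text
clock: 35.55
tcp_pos: [0.5035, -0.2044, 0.2167]
orientation: [-0.0, 0.819, 0.573, 0.001]
wrist_force: [0.9, 0.5, -6.9]
finger_gap: 0.0223
```

Run:
```python
from h import *
stat();face()
plan([(np.array([.5403,-.3363,.18]),D(69.5))],-1,dp=.04)
```

```text
t 35.55 tcp [ 0.5035 -0.2044  0.2167] vise [-0.0294 -0.1627  0.2167] tip v [-0.0294 -0.1627  0.2057] z [ 0.001  0.001 -1.   ] x [0.264 0.965 0.002] F [ 0.9  0.5 -6.9] gap 0.0223 j [-0.53  0.26 -0.09  1.22  0.   -0.18]
t 35.55 head v [ 0.0237 -0.1772  0.1763] F [ 0.9  0.5 -6.9] M [ 0.15  0.08 -0.01] gap 0.0223 tz [ 0.001  0.001 -1.   ]
[ -1, -0.0278, 0.0199, 0.0092, 0, 0, 0.1, -1, -0.0278, 0.02, 0.0092, 0, 0, 0.1, -1, -0.0277, 0.0201, 0.0092, 0, 0, 0.1, -1, -0.0277, 0.0201, 0.0092, 0, 0, 0.1, -1, 0, 0, 0, 0, 0, 0 ]
```

>>> carry_out(moves=[-1, -0.028, 0.02, 0.007, 0, 0, 0.1, -1, -0.028, 0.02, 0.008, 0, 0, 0.1, -1, -0.024, 0.018, 0.008, 0, 0, 0.1, -1, -0.014, 0.01, 0.006, 0, 0, 0.1, -1, 0, 0, 0, 0, 0, 0])

```text
clock: 36.17
tcp_pos: [0.5364, -0.3238, 0.1831]
orientation: [-0.0, 0.823, 0.568, 0.002]
wrist_force: [-0.3, 0.9, -6.4]
finger_gap: 0.0225
```

Run:
```python
from h import *
stat()
plan([(np.array([.5403,-.3363,.13]),D(69.5))],-1,dp=.015)
```

```text
t 36.17 tcp [ 0.5364 -0.3238  0.1831] vise [ 0.0133 -0.279   0.1831] tip v [ 0.0134 -0.279   0.1721] z [ 0.002  0.002 -1.   ] x [0.275 0.961 0.003] F [-0.3  0.9 -6.4] gap 0.0225 j [-0.67  0.43  0.08  1.21  0.   -0.31]
[ -1, -0.0026, 0.002, 0.0133, 0, 0, -0.1, -1, -0.0026, 0.002, 0.0133, 0, 0, -0.1, -1, -0.0026, 0.002, 0.0133, 0, 0, -0.1, -1, -0.0026, 0.002, 0.0133, 0, 0, -0.1, -1, 0, 0, 0, 0, 0, 0 ]
```

>>> carry_out(moves=[-1, -0.0035, 0.0025, 0.013, 0, 0.1, 0, -1, -0.0035, 0.002, 0.013, 0, 0.1, 0, -1, -0.002, 0.002, 0.012, 0, 0, 0, -1, -0.001, 0.001, 0.008, 0, 0, 0, -1, 0, 0, 0, 0, 0, 0])

```text
clock: 36.8
tcp_pos: [0.5396, -0.3328, 0.1334]
orientation: [-0.003, 0.822, 0.57, 0.003]
wrist_force: [-0.2, -0.4, -5.8]
finger_gap: 0.0223
```

Run:
```python
from h import *
s=stat(); print(np.degrees(2*np.arctan2(s['orientation'][2],s['orientation'][1])))
plan([(np.array([.5403,-.3363,.075]),D(69.5))],-1,dp=.015)
```

```text
t 36.8 tcp [ 0.5396 -0.3328  0.1334] vise [ 0.0173 -0.2876  0.1334] tip v [ 0.0173 -0.2875  0.1224] z [ 0.001  0.008 -1.   ] x [0.272 0.962 0.008] F [-0.2 -0.4 -5.8] gap 0.0223 j [-0.68  0.48  0.02  1.12  0.01 -0.32]
69.4490696296531
[ -1, -0.0009, 0.0005, 0.0146, 0, -0.1, 0, -1, -0.0009, 0.0005, 0.0146, 0, -0.1, 0, -1, -0.0008, 0.0005, 0.0146, 0, -0.1, 0, -1, -0.0008, 0.0005, 0.0146, 0, -0.1, 0, -1, 0, 0, 0, 0, 0, 0 ]
```

>>> carry_out(moves=[-1, -0.0018, 0.001, 0.012, 0, -0.2, 0, -1, -0.0015, 0.001, 0.012, 0, -0.2, 0, -1, -0.001, 0.0005, 0.01, 0, -0.1, 0, -1, 0, 0, 0.003, 0, 0, 0, -1, 0, 0, 0, 0, 0, 0])

```text
clock: 37.42
tcp_pos: [0.5408, -0.3378, 0.0941]
orientation: [0.0, 0.822, 0.57, -0.001]
wrist_force: [0.0, -0.4, -6.0]
finger_gap: 0.0228
```

Run:
```python
from h import *
s=stat(); print(np.degrees(2*np.arctan2(s['orientation'][2],s['orientation'][1])))
plan([(np.array([.5403,-.3363,.056]),D(69.5))],-1,dp=.01)
```

```text
t 37.42 tcp [ 0.5408 -0.3378  0.0941] vise [ 0.0189 -0.2925  0.0941] tip v [ 0.0189 -0.2925  0.0831] z [-0.001 -0.001 -1.   ] x [ 0.272  0.962 -0.001] F [ 0.  -0.4 -6. ] gap 0.0228 j [-0.68  0.51 -0.03  1.03 -0.   -0.33]
69.4648991993714
[ -1, 0.0003, -0.0002, 0.0095, 0, 0, 0, -1, 0.0003, -0.0003, 0.0095, 0, 0, 0, -1, 0.0003, -0.0003, 0.0095, 0, 0, 0, -1, 0.0003, -0.0003, 0.0095, 0, 0, 0, -1, 0, 0, 0, 0, 0, 0 ]
```

>>> carry_out(moves=[-1, 0.0006, -0.0005, 0.009, 0, 0, 0, -1, 0.0005, -0.0005, 0.009, 0, 0, 0, -1, 0, 0, 0.009, 0, 0, 0, -1, 0, 0, 0.006, 0, 0, 0, -1, 0, 0, 0.001, 0, 0, 0])

```text
clock: 38.05
tcp_pos: [0.5404, -0.3365, 0.0582]
orientation: [0.0, 0.822, 0.57, -0.0]
wrist_force: [-0.2, 1.0, -6.4]
finger_gap: 0.022
```

Run:
```python
from h import *
stat(); face()
```

```text
t 38.05 tcp [ 0.5404 -0.3365  0.0582] vise [ 0.0184 -0.2912  0.0582] tip v [ 0.0184 -0.2913  0.0472] z [-0.    -0.001 -1.   ] x [ 0.272  0.962 -0.001] F [-0.2  1.  -6.4] gap 0.022 j [-0.68  0.54 -0.08  0.95 -0.   -0.32]
t 38.05 head v [ 0.0714 -0.3062  0.0177] F [-0.2  1.  -6.4] M [ 0.08  0.17 -0.07] gap 0.022 tz [-0.    -0.001 -1.   ]
```

>>> carry_out(moves=[-1, 0, 0, 0.002, 0, 0, 0, -1, 0, 0, 0.001, 0, 0, 0, -1, 0, 0, 0.001, 0, 0, 0, -1, 0, 0, 0.001, 0, 0, 0, -1, 0, 0, 0.0005, 0, 0, 0])

```text
clock: 38.67
tcp_pos: [0.5411, -0.337, 0.0532]
orientation: [0.001, 0.822, 0.57, -0.0]
wrist_force: [-0.1, 0.9, -6.6]
finger_gap: 0.0224
```

Run:
```python
from h import *
stat(); face()
```

```text
t 38.67 tcp [ 0.5411 -0.337   0.0532] vise [ 0.0191 -0.2917  0.0532] tip v [ 0.0191 -0.2917  0.0422] z [ 0.001 -0.002 -1.   ] x [ 0.272  0.962 -0.002] F [-0.1  0.9 -6.6] gap 0.0224 j [-0.68  0.54 -0.09  0.94 -0.   -0.32]
t 38.67 head v [ 0.0721 -0.3067  0.0128] F [-0.1  0.9 -6.6] M [0.11 0.13 0.04] gap 0.0224 tz [ 0.001 -0.002 -1.   ]
```

Down a touch more, then release gently (squeeze stays; the fingers open) and rise.

>>> carry_out(moves=[-1, 0, 0, 0.0006, 0, 0, 0, -1, 0, 0, 0.0006, 0, 0, 0, -1, 0, 0, 0.0006, 0, 0, 0, -1, 0, 0, 0, 0, 0, 0, -1, 0, 0, 0, 0, 0, 0], squeeze=60)

```text
clock: 39.3
tcp_pos: [0.5411, -0.337, 0.0526]
orientation: [0.002, 0.822, 0.57, -0.0]
wrist_force: [-0.9, 1.0, -3.8]
finger_gap: 0.0223
```

Run:
```python
from h import *
stat(); face()
```

```text
t 39.3 tcp [ 0.5411 -0.337   0.0526] vise [ 0.0191 -0.2917  0.0526] tip v [ 0.0191 -0.2918  0.0416] z [ 0.002 -0.003 -1.   ] x [ 0.272  0.962 -0.002] F [-0.9  1.  -3.8] gap 0.0223 j [-0.68  0.54 -0.09  0.94 -0.   -0.32]
t 39.3 head v [ 0.0721 -0.3068  0.0123] F [-0.9  1.  -3.8] M [ 0.18  0.34 -0.01] gap 0.0223 tz [ 0.002 -0.003 -1.   ]
```

>>> carry_out(moves=[-0.2, 0, 0, 0, 0, 0, 0, 0.2, 0, 0, 0, 0, 0, 0, 0.6, 0, 0, 0, 0, 0, 0, 1, 0, 0, 0, 0, 0, 0, 1, 0, 0, 0, 0, 0, 0])

```text
clock: 39.92
tcp_pos: [0.5441, -0.3394, 0.0555]
orientation: [0.006, 0.822, 0.57, 0.001]
wrist_force: [0.7, -0.2, -0.0]
finger_gap: 0.0855
```

Run:
```python
from h import *
stat()
```

```text
t 39.92 tcp [ 0.5441 -0.3394  0.0555] vise [ 0.0223 -0.2938  0.0555] tip v [ 0.0224 -0.2939  0.0445] z [ 0.009 -0.007 -1.   ] x [ 0.272  0.962 -0.005] F [ 0.7 -0.2 -0. ] gap 0.0855 j [-0.68  0.54 -0.08  0.94 -0.   -0.32]
```

>>> carry_out(moves=[1, 0, 0, -0.015, 0, 0, 0, 1, 0, 0, -0.025, 0, 0, 0, 1, 0, 0, -0.04, 0, 0, 0, 1, 0, 0, -0.05, 0, 0, 0, 1, 0, -0.02, -0.03, 0, 0, 0])

```text
clock: 40.55
tcp_pos: [0.5233, -0.3303, 0.2207]
orientation: [0.004, 0.822, 0.57, 0.001]
wrist_force: [0.1, 0.2, 0.1]
finger_gap: 0.0855
```

>>> carry_out(moves=[1, 0, -0.02, 0, 0, 0, 0, 1, 0, -0.01, 0, 0, 0, 0, 1, 0, 0, 0, 0, 0, 0, 1, 0, 0, 0, 0, 0, 0, 1, 0, 0, 0, 0, 0, 0])

```text
clock: 41.18
tcp_pos: [0.496, -0.3207, 0.2268]
orientation: [0.008, 0.822, 0.57, 0.002]
wrist_force: [0.5, -0.1, 0.3]
finger_gap: 0.0851
```

Run:
```python
from h import *
s=stat(); w=env.read_camera('wrist'); t=env.read_camera('top'); save('topE',t)
H=proj('wrist',[[.592,-.3552,.102],[.3835,-.278,.071]],s); print(H.round(1).tolist())
hsv=cv2.cvtColor(w,cv2.COLOR_RGB2HSV); o=cv2.inRange(hsv,(8,180,190),(20,255,255)); c=max(cv2.findContours(o,0,2)[0],key=cv2.contourArea); (u,v),r=cv2.minEnclosingCircle(c); print(u,v,r,plane('wrist',[[u,v]],.102,s).round(4))
a=cv2.resize(w,(400,250)); b=cv2.resize(t[180:320,290:490],(400,280)); side_=env.read_camera('side'); d=cv2.resize(side_[160:270,290:450],None,fx=2.5,fy=2.5,interpolation=cv2.INTER_CUBIC)
C=np.zeros((540,800,3),np.uint8); C[:250,:400]=a; C[250:530,:400]=b; C[:275,400:]=d; C[290:540,400:]=cv2.resize(t,(400,250)); save('final',C)
```

```text
t 41.17 tcp [ 0.496  -0.3207  0.2268] vise [-0.0272 -0.2792  0.2268] tip v [-0.027  -0.2794  0.2158] z [ 0.014 -0.011 -1.   ] x [ 0.271  0.962 -0.006] F [ 0.5 -0.1  0.3] gap 0.0851 j [-0.71  0.33  0.04  1.26 -0.   -0.35]
[[321.6, 288.5], [321.4, 55.1]]
321.125 289.5 20.18092155456543 [[ 0.593  -0.3561  0.102 ]]
```

View pics/final.png

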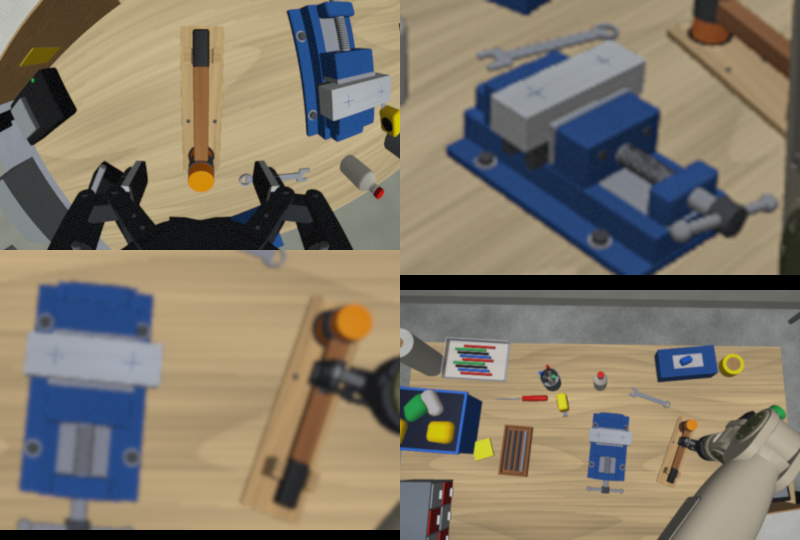

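The final composite shows the mallet standing in its stand, handle in the notch. The bar is seated with no parallel sticking out, and the other items haven't moved.

```bash
python3 -c "
from h import *
stat(); print(env.hand_in())"
```

```text
t 41.33 tcp [ 0.4959 -0.3207  0.2267] vise [-0.0273 -0.2792  0.2267] tip v [-0.0272 -0.2793  0.2157] z [ 0.014 -0.01  -1.   ] x [ 0.271  0.962 -0.006] F [ 0.7  0.6 -0. ] gap 0.0857 j [-0.71  0.33  0.04  1.26 -0.   -0.35]
the job is handed in; nothing more can be done
None
```

The job is handed in at 41 s: both parallels are under the bar, the bar is down, and the mallet is back in its stand. I did not test directly that the parallels no longer slide; that rests on the height and force readings below.

- **Parallels:** I pushed both in from the +y side with the closed fingertips. Before tapping, the camera put both ends at vise y ≈ 66.4 mm, where 65 is exactly centred, so they sit about 1.5 mm off. I did not measure their ends again after tapping. The final pictures show neither sticking out.
- **Bar:** I pressed left, right, left, right with the mallet, in steps. The last presses were about 31 N on the left and 28 N on the right. The mallet face read 114.6 mm and 114.7 mm at the two ends, against 115 nominal, and no longer moved down.
- **Mallet:** It stands on its disc with the handle in the notch. The head is within about 1.5 mm of where it started, and the gripper is open and clear of everything.
- **Other things:** The final pictures show nothing else on the bench moved.

Two checks disagreed:
- **Bar crosses:** The crosses on the bar measured about 90 mm apart, so I tapped at ±57–61 mm from its centre and did not use them.
- **First wrist picture:** It was taken while the arm was still moving. It put the far parallel about 4 mm farther out than the later still picture, which I used.

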